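Put the double lid on the soup warmer and take off its storage cover

ROBOT

A 6-joint arm with a two-finger parallel gripper is mounted at the origin on a cart in front of the work surface, level with it; the furniture and walls round the work are solid. World frame = base frame: x ahead of the robot, y to its left, z up, the work surface at z = 0. Lengths are in m, angles in rad, forces in N, time in s.
With the tool pointing down it reaches from about 0.35 to 0.725 m from the base axis. Payload 6 kg.
Tool frame: the origin (TCP) lies at the very end of the fingers, on their centre line; the grasp point (between the pads) lies 19 mm behind it; z points along the fingers, y is the line along which they close (so a half turn about z gives the same grasp; the last joint's range is limited). The gripper opens to 85 mm and grips with 20 to 120 N. Pads are 22 mm wide; open, the fingers measure 114 mm over their backs; the gripper's body (76 mm by 85 mm) begins 54 mm behind the grasp point. The pads swing forward as they close: fully open they stand 13 mm farther back than shut.
Start: joints at [-0.882, 0.04, 0.085, 0, -1.615, -0.334], TCP at [0.208, -0.563, 0.201] pointing down, gripper open.
Joint ranges: [-2.56, 2.56], [-1.29, 2.01], [-1.08, 1.49], [-3.29, 1.98], [-2.81, -0.18], [-2.99, 2.99]. Speed limits (rad/s): [2.57, 2.57, 3.01, 3.14, 3.14, 3.14].

INTERFACE

Orientations are given as a 3x3 rotation matrix whose columns are the frame's x, y, z axes.
In Python, from plant import r, vision gives the robot as it stands.
- The arm moves only by the tool servo_tool, never from a script. Its argument "rows" is a list of rows, each an object with "claw": the opening, from -1 (shut) to 1 (fully open); "travel": the shift along the tool's x, y, z in mm, a list of three; "turn": the turn about the tool's z in units of 6 degrees (1.0 is 6 degrees). In form: [{"claw": claw, "travel": [tx, ty, tz], "turn": turn}, ...]. A call has 1 to 5 rows; each row is the pose to reach, as a shift and turn from the pose commanded when the call began, along the tool's axes at that moment; what a row does not reach only later rows make up. A row lasts 1/12 s, in which the tool goes at most 41.7 mm and 7.16 degrees, less where a joint would pass 70% of its speed; a pose out of reach is approached as far as the arm can. A call with a gripper value outside its range is refused whole. The fingers move at their own pace and stop on an object; the grip force is fixed at half the most. Time passes only in rows, so rows that repeat a pose let the fingers close. It gives the time, the measured TCP pose, the force, the opening and the grip force at its end, in the units of the state.
- r.observe(): the state, without advancing time (a new reading comes with each control period).
- vision.get_image(name): name is "scene" or "top" or "wrist"; returns a dict with "pixels" (400x640x3 uint8, red, green, blue), "mtx" (3x3 intrinsics, pixels), "R" (3x3) and "t" (3): a world point X has camera coordinates R X + t; the wrist camera has in their place "mount" (4x4, takes a point from camera to tool coordinates, whose origin is the TCP and whose axes are the flange's). Camera axes: x right, y down, z forward; pixel columns grow to the right and rows downward; lengths in m; the calibration is good to about 2 mm. The wrist camera is an equidistant fisheye: a pixel r from the principal point sees the ray r / f radians off the axis. A picture is of the moment at which its call begins: read the wrist's pose just before it. There is no depth.
- r.hand_in(): hands the job in; it is judged then, once.
The state is a dict: "time": time; "joints": joint angles; "joint_velocities": joint speeds; "effort": joint torques, N m; "eef_pos": TCP position; "eef_rot": TCP orientation; "force": force on the tool from outside, world axes, zero at the start; "wrist_torque": the same for the moment, N m; "gripper_width": finger opening in m; "gripper_force": force on a finger pad.
Only numpy, scipy, OpenCV 4.12 (cv2) and the standard library are available. Lean on these libraries where they do the work, as an engineer would, in place of code of your own. Each camera call takes 0.05 s, during which the arm holds its last target. There are 200 camera calls.

TASK

Get the black soup warmer ready for service: take the yellow infrared thermometer out of its holder, hold it steady for a good second close over the open warmer, nose pointing down at the dark spot on the floor of the well, and stand it back in its holder. Then carry the double lid by its handle, the steel service lid still hooked under the blue storage cover, and lower it gently until the service lid sits fully home with its keys in the rim notches. Unhook the blue cover by turning it about an eighth of a turn anticlockwise, lift it off alone without touching or disturbing the service lid, and finish while still holding the cover in the gripper, level and still, about 10 cm above the service lid; leave everything else where it stands.

Things in the scene. Friction and masses are not known exactly. Their poses are not given: they have to be found in the camera images.
- kettle: Round black soup warmer, 200 mm across, 105 mm high, fixed, open on top. Origin: centre of its underside, z up; dial and lamp on its -x side. Steel well 126 mm across inside, floor at z = 10 mm. The well ends in a collar, 136 mm across outside, top at z = 105 mm, 20 mm above the deck, with two open notches 15 mm wide and 14 mm deep at -x (dial side) and +x.
- kettle_spot (a point): Centre of the matt dark spot, 40 mm across, in the middle of the well's floor, 10 mm above the warmer's underside: the thermometer's target.
- ir_stick: Yellow stick infrared thermometer, 156 mm long, 90 g, upright nose down in its holder. Origin: lens at the tip of the black nose (18 to 24 mm thick, 16 mm long); z up the stick, it looks along -z. Body 34 mm (x) by 24 mm (y), z = 16 to 156 mm: grasp across y, about 110 mm above the lens. Reads all the time, without a button, at 40 to 200 mm from the target.
- holder: Thermometer holder, fixed: round dark base 92 mm across with an upright grey rectangular sleeve, open at its top 68 mm above the worktop, inside 42 mm (x) by 32 mm (y). Origin: centre of its underside, z up.
- holder_floor (a point): Centre of the sleeve's floor, 12 mm above the worktop, on which the thermometer's nose stands; the sleeve's mouth is 56 mm above it. Axes as the holder's and, at the start, as the thermometer's.
- service_lid: Inner steel lid, 220 g, under the cover, on a white board 12 mm high. Origin: centre of its underside, z up. Tapered plug 120 mm across, 14 mm deep; flange 136 mm across above it rests on the collar: seated, the origin is 91 mm above the warmer's underside. Keys 10 mm wide (6 at the foot) at +x and -x, z = 3 to 14 mm, drop into the notches either way round. Ears at +y, -y, 24 mm wide.
- cover: Outer lid: blue, 166 mm across (182 over the clips at +y, -y), 200 g. Origin: centre of its foot ring, 18 mm above the service lid's origin; x along the handle, parallel to the service lid's x while hooked. Lifted, it rises 5 mm, then the clips carry the service lid. Let down to rest (within 2 mm) on the seated lid, it turns anticlockwise from above: free from 25 degrees, 45 is well clear.
- cover_grip (a point): Middle of the cover's black handle bar, 41 mm above the cover's origin: bar 84 mm long (x), 16 mm thick (y, grasp across this), 18 mm high, underside 15 mm above the blue plate. Axes as the cover's. With both lids fully seated it is 150 mm above the warmer's underside.
- pepper_mill: Bystander: brown wooden pepper mill, 58 mm across, 150 mm high, to be left where it stands. Origin at the centre of its underside.
- salt_shaker: Bystander: glass salt shaker, 44 mm across, 90 mm high, to be left where it stands. Origin at the centre of its underside.
- ramekin_2: Bystander: empty white ramekin, 71 mm across, 44 mm high, to be left where it stands. Origin at the centre of its underside.

How it is judged:
By the outcome, as a careful person would: the job done as asked, in the order asked, and still so for the second after the job is handed in, while the arm keeps its last pose, push and grip.
It also fails if it takes over 72 s, if anything falls off the work surface, if the arm or the gripper's body presses on something with over 40 N, if the wrist force passes 120 N, or if a joint passes its speed limit or range.

## Working session

There is one attempt and no reset: what is moved stays moved. The work goes in short steps, Python scripts to look and compute and a tool call to move; the robot and the scene stay as the last step left them, time stands still between calls to the robot, and variables do not carry over. Pictures are saved under pics/ and viewed, at most 10 in all, crops included, and the job is handed in when it is done.

Besides the shell and the picture viewer there is one more tool, called after "Emit:" as name(argument=value, ...), one argument or row to a line, values as JSON. servo_tool: Moves the arm, as the interface text tells. Its arguments: {"type":"object","properties":{"rows":{"type":"array","items":{"type":"object","properties":{"claw":{"type":"number"},"travel":{"type":"array","items":{"type":"number"}},"turn":{"type":"number"}}}}},"required":["rows"]}

```bash
mkdir -p pics; ls
python3 - <<'E'
from plant import r, vision
import cv2, json
s=r.observe(); print({k:s[k] for k in s})
for n in ("scene","top","wrist"):
    d=vision.get_image(n); cv2.imwrite(f"pics/{n}0.png",d["pixels"][:,:,::-1])
    print(n,{k:d[k] for k in d if k!="pixels"})
E
```

```text
pics
{'time': 0.0, 'joints': array([-8.82279302e-01,  4.08360408e-02,  8.38083424e-02, -4.97043895e-04,
       -1.61549437e+00, -3.33710390e-01]), 'joint_velocities': array([-9.70020781e-04, -6.39775623e-04,  1.41509756e-03,  1.00366471e-04,
        7.74800887e-05, -2.65741168e-04]), 'effort': array([ 5.18974375e-04, -3.68205142e+01,  3.47414768e+01,  6.93208292e+00,
       -5.24635980e-03,  3.94908750e-05]), 'eef_pos': array([ 0.20840395, -0.56223485,  0.19985728]), 'eef_rot': array([[-9.37706082e-01, -3.47428836e-01, -7.13097512e-04],
       [-3.47429554e-01,  9.37704638e-01,  1.64810441e-03],
       [ 9.60758490e-05,  1.79318868e-03, -9.99998388e-01]]), 'force': array([0.78517765, 0.14045899, 0.07326125]), 'wrist_torque': array([ 0.02026338,  0.00437475, -0.00355979]), 'gripper_force': 0.0, 'gripper_width': 0.08553210780808149}
scene {'mtx': array([[482.10908892,   0.        , 321.18582898],
       [  0.        , 482.10908892, 203.39057765],
       [  0.        ,   0.        ,   1.        ]]), 'R': array([[-0.55887552, -0.82924743,  0.00261835],
       [-0.35424867,  0.23589043, -
[... 300 characters left out ...]
2162, -0.9999108 ,  0.00621544],
       [-0.98866471, -0.01261862, -0.14960905],
       [ 0.14967414, -0.00437636, -0.98872569]]), 't': array([0.1678447 , 0.62363098, 1.07328248])}
wrist {'mtx': array([[309.70691629,   0.        , 314.94188883],
       [  0.        , 309.70691629, 200.85239641],
       [  0.        ,   0.        ,   1.        ]]), 'mount': array([[ 3.27511520e-04, -9.57025058e-01, -2.90005054e-01,
         7.33091760e-02],
       [ 9.99999930e-01,  2.61025353e-04,  2.67939101e-04,
        -3.16985153e-04],
       [-1.80725762e-04, -2.90005122e-01,  9.57025076e-01,
        -1.73581652e-01],
       [ 0.00000000e+00,  0.00000000e+00,  0.00000000e+00,
         1.00000000e+00]])}
```

View pics/top0.png

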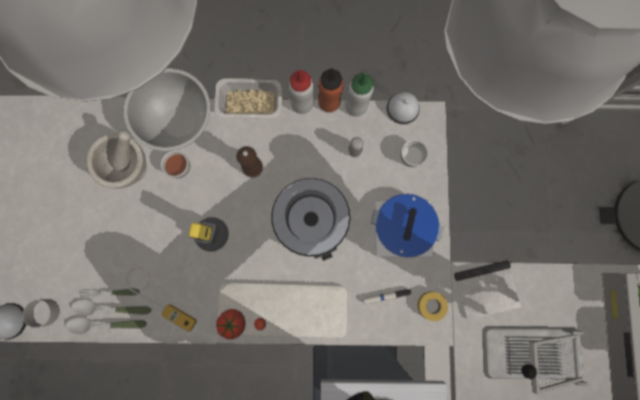

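View pics/scene0.png

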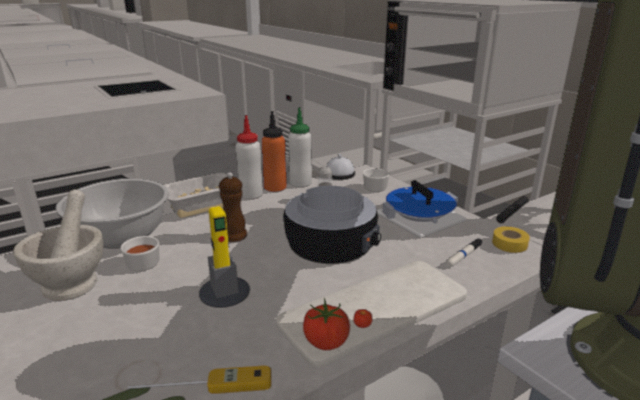

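The top view shows the thermometer (yellow) at (203,231) on its dark base at (212,235). The warmer is centred at about (311,218) with its dial at (326,254), and the blue cover is at (408,225). In the scene view the thermometer stands at (219,235) in its sleeve and the cover's handle is at (422,190).

```bash
cat > h.py <<'E'
import numpy as np, cv2
from plant import r, vision
def img(n,save=None):
    s=r.observe(); d=vision.get_image(n); d["s"]=s; d["n"]=n
    if save: cv2.imwrite(f"pics/{save}.png",d["pixels"][:,:,::-1])
    d["hsv"]=cv2.cvtColor(d["pixels"],cv2.COLOR_RGB2HSV)
    return d
def rays(d,px):
    px=np.atleast_2d(np.float64(px)); K=d["mtx"]
    q=(px-[K[0,2],K[1,2]])/[K[0,0],K[1,1]]
    if d["n"]=="wrist":
        th=np.linalg.norm(q,axis=1,keepdims=True); v=np.hstack([q/np.maximum(th,1e-9)*np.sin(th),np.cos(th)])
        M=d["mount"]; R=d["s"]["eef_rot"]
        return d["s"]["eef_pos"]+R@M[:3,3], v@(R@M[:3,:3]).T
    v=np.hstack([q,np.ones((len(q),1))]); return -d["R"].T@d["t"], v@d["R"]
def onz(d,px,z):
    o,v=rays(d,px); return o+v*((z-o[2])/v[:,2])[:,None]
def proj(d,X):
    X=np.atleast_2d(X); K=d["mtx"]
    if d["n"]=="wrist":
        M=d["mount"]; R=d["s"]["eef_rot"]
        c=((X-d["s"]["eef_pos"])@R-M[:3,3])@M[:3,:3]
        n=np.linalg.norm(c[:,:2],axis=1); th=np.arctan2(n,c[:,2]); q=c[:,:2]/n[:,None]*th[:,None]
    else:
        c=X@d["R"].T+d["t"]; q=c[:,:2]/c[:,2:]
    return q*[K[0,0],K[1,1]]+[K[0,2],K[1,2]]
def blob(m,roi=None):
    """largest contour of mask within roi x0,y0,x1,y1"""
    m=np.uint8(m)*255
    if roi is not None:
        k=np.zeros_like(m); k[roi[1]:roi[3],roi[0]:roi[2]]=1; m=m*k
    cs=cv2.findContours(m,cv2.RETR_EXTERNAL,cv2.CHAIN_APPROX_NONE)[0]
    return max(cs,key=cv2.contourArea)[:,0,:].astype(np.float64)
def circ(P):
    A=np.c_[2*P[:,:2],np.ones(len(P))]; c=np.linalg.lstsq(A,(P[:,:2]**2).sum(1),rcond=None)[0]
    return c[:2],np.sqrt(c[2]+c[0]**2+c[1]**2)
def rect(P):
    (c,(a,b),ang)=cv2.minAreaRect(np.float32(P[:,:2]*1000))
    if a<b: a,b,ang=b,a,ang+90
    return np.array(c)/1000,(a,b),((ang+90)%180)-90   # long-axis angle, deg in world
E
python3 - <<'E'
from h import *
d=img("top"); H,S,V=[d["hsv"][...,i].astype(int) for i in range(3)]
b=blob((H>100)&(H<130)&(S>120),(360,170,460,280)); print("cover",len(b),[circ(onz(d,b,z)) for z in(.03,.04,.05)])
hb=blob((V<60),(395,200,425,250)); print("handle",rect(onz(d,hb,.080)))
y=blob((H>20)&(H<35)&(S>140),(180,210,225,250)); print("stick",rect(onz(d,y,.168)))
sp=blob((V<50),(300,208,322,230)); print("spot",len(sp),circ(onz(d,sp,.01)))
dk=blob((V<75),(180,205,235,260)); print("base",circ(onz(d,dk,.006)))
dial=blob((V<50),(312,246,340,265)); print("dial",onz(d,[dial.mean(0)],.05),onz(d,[[326,254]],.05))
for n,roi in(("k",(260,170,362,270)),("h",(165,200,240,260)),("c",(360,180,455,265))):
    c=cv2.resize(d["pixels"][roi[1]:roi[3],roi[0]:roi[2],::-1],None,fx=3.5,fy=3.5,interpolation=2); cv2.imwrite(f"pics/c_{n}.png",c)
a=[cv2.imread(f"pics/c_{n}.png") for n in"khc"]; a=[cv2.resize(x,(266,266*x.shape[0]//x.shape[1])) for x in a]
m=max(x.shape[0] for x in a); cv2.imwrite("pics/m.png",np.hstack([np.pad(x,((0,m-x.shape[0]),(0,0),(0,0))) for x in a]))
E
```

```text
cover 171 [(array([ 0.5472134, -0.0588204]), np.float64(0.07870347687881499)), (array([ 0.54638311, -0.05669108]), np.float64(0.07800291871458283)), (array([ 0.54555282, -0.05456175]), np.float64(0.07730236055035417))]
handle (array([ 0.54469   , -0.05438954]), (78.64295959472656, 13.739864349365234), -15.015533447265625)
stick (array([0.51537109, 0.44193021]), (45.68776321411133, 30.38145637512207), 81.3143539428711)
spot 32 (array([0.56186214, 0.19315528]), np.float64(0.015251734293265005))
base (array([0.51764364, 0.45328867]), np.float64(0.03743600958653087))
dial [[0.46378182 0.15151905 0.05      ]] [[0.46855145 0.15225054 0.05      ]]
```

View pics/m.png

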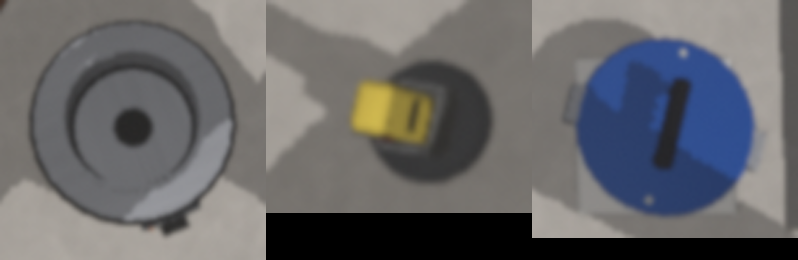

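Left crop: the warmer with its spot at the centre and the dial at bottom right. Middle crop: the stick leans left in the view, and the sleeve's long side runs roughly along world x. Right crop: the handle runs about -15° from world x. I'll go over the cover first for a closer look.

Emit:
servo_tool(
  rows=[
    {"claw": 1, "travel": [-28, 25, -7], "turn": 0},
    {"claw": 1, "travel": [-56, 51, -14], "turn": 0},
    {"claw": 1, "travel": [-84, 76, -21], "turn": 0},
    {"claw": 1, "travel": [-112, 101, -28], "turn": 0},
    {"claw": 1, "travel": [-140, 127, -33], "turn": 0},
  ],
)

```text
time: 0.62
eef_pos: [0.2959, -0.3935, 0.2343]
eef_rot: [[-0.938, -0.347, 0.0], [-0.347, 0.938, -0.0], [-0.0, -0.0, -1.0]]
force: [1.1, -0.7, 1.3]
gripper_width: 0.0855
gripper_force: 0.0
```

Emit:
servo_tool(
  rows=[
    {"claw": 1, "travel": [-28, 25, -7], "turn": 0},
    {"claw": 1, "travel": [-56, 51, -14], "turn": 0},
    {"claw": 1, "travel": [-84, 76, -21], "turn": 0},
    {"claw": 1, "travel": [-112, 101, -28], "turn": 0},
    {"claw": 1, "travel": [-140, 127, -33], "turn": 0},
  ],
)

```text
time: 1.03
eef_pos: [0.3832, -0.2255, 0.2677]
eef_rot: [[-0.938, -0.347, 0.001], [-0.347, 0.938, -0.0], [-0.001, -0.001, -1.0]]
force: [1.2, -1.0, -0.6]
gripper_width: 0.0854
gripper_force: 0.0
```

Emit:
servo_tool(
  rows=[
    {"claw": 1, "travel": [-28, 25, -7], "turn": 1},
    {"claw": 1, "travel": [-56, 51, -14], "turn": 2},
    {"claw": 1, "travel": [-84, 76, -21], "turn": 3},
    {"claw": 1, "travel": [-112, 101, -28], "turn": 4},
    {"claw": 1, "travel": [-140, 127, -33], "turn": 5},
  ],
)

```text
time: 1.45
eef_pos: [0.4705, -0.0575, 0.3008]
eef_rot: [[-0.985, 0.173, 0.001], [0.173, 0.985, 0.0], [-0.001, 0.001, -1.0]]
force: [1.5, -0.3, -0.0]
gripper_width: 0.0856
gripper_force: 0.0
```

Emit:
servo_tool(
  rows=[
    {"claw": 1, "travel": [0, 0, 0], "turn": 0},
    {"claw": 1, "travel": [0, 0, 0], "turn": 0},
  ],
)

```text
time: 1.62
eef_pos: [0.4704, -0.0577, 0.2993]
eef_rot: [[-0.986, 0.165, -0.001], [0.165, 0.986, -0.0], [0.001, -0.0, -1.0]]
force: [-0.5, -1.1, -0.2]
gripper_width: 0.0856
gripper_force: 0.0
```

Run:
```python
from h import *
d=img("wrist","w1"); s=d["s"]; print(s["time"],s["eef_pos"],s["joints"],np.degrees(np.arctan2(s["eef_rot"][1,0],s["eef_rot"][0,0])),s["force"])
print(proj(d,[[.5455,-.056,.08],[.562,.193,.01]]))
```

```text
1.6167 [ 0.47040659 -0.05771884  0.29930392] [ 3.05116784e-01 -2.59198674e-01 -9.73463944e-03 -3.68881000e-04
 -1.82161785e+00 -2.04126640e+00] 170.53117445969733 [-0.49978542 -1.06199718 -0.19627763]
[[325.32798354 220.86239369]
 [470.30323206 191.01410647]]
```

View pics/w1.png

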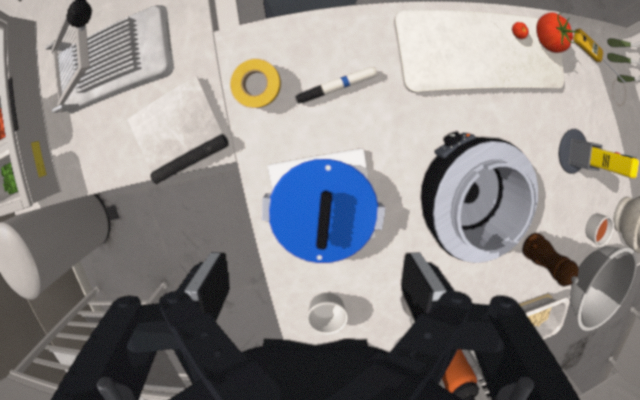

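The wrist view shows the blue cover centred at about (323,210) with its handle at (324,220), matching the predicted (325,221). The warmer is at (480,200) with the dial at (455,143), and the stick is at the far right (615,160). Next I move over the stick.

Run:
```python
from h import *
d=img("wrist"); H,S,V=[d["hsv"][...,i].astype(int) for i in range(3)]
hb=blob((V<60)&(S<140),(290,170,350,265)); print("handle",rect(onz(d,hb,.080)))
b=blob((H>100)&(H<130)&(S>120),(240,140,400,280)); print("cover",[circ(onz(d,b,z)) for z in(.03,.04)])
```

```text
handle (array([ 0.5446109 , -0.05820763]), (80.10804748535156, 12.180276870727539), -14.292625427246094)
cover [(array([ 0.55175742, -0.05874195]), np.float64(0.0824143403293382)), (array([ 0.54828658, -0.05846606]), np.float64(0.08055480627888001))]
```

Emit:
servo_tool(
  rows=[
    {"claw": 1, "travel": [3, 33, 0], "turn": 0},
    {"claw": 1, "travel": [7, 66, 0], "turn": 0},
    {"claw": 1, "travel": [10, 99, 0], "turn": 0},
    {"claw": 1, "travel": [14, 132, 0], "turn": 0},
    {"claw": 1, "travel": [17, 165, 0], "turn": 0},
  ],
)

```text
time: 2.13
eef_pos: [0.4807, 0.1061, 0.3004]
eef_rot: [[-0.986, 0.17, 0.001], [0.17, 0.986, 0.001], [-0.001, 0.001, -1.0]]
force: [1.2, -0.5, -0.1]
gripper_width: 0.0855
gripper_force: 0.0
```

Emit:
servo_tool(
  rows=[
    {"claw": 1, "travel": [3, 33, 0], "turn": 0},
    {"claw": 1, "travel": [7, 66, 0], "turn": 0},
    {"claw": 1, "travel": [10, 99, 0], "turn": 0},
    {"claw": 1, "travel": [14, 132, 0], "turn": 0},
    {"claw": 1, "travel": [17, 165, 0], "turn": 0},
  ],
)

```text
time: 2.55
eef_pos: [0.4921, 0.2717, 0.3004]
eef_rot: [[-0.986, 0.169, 0.001], [0.169, 0.986, 0.001], [-0.0, 0.001, -1.0]]
force: [0.5, 0.0, 0.3]
gripper_width: 0.0858
gripper_force: 0.0
```

Emit:
servo_tool(
  rows=[
    {"claw": 1, "travel": [3, 33, 0], "turn": 0},
    {"claw": 1, "travel": [7, 66, 0], "turn": 0},
    {"claw": 1, "travel": [10, 99, 0], "turn": 0},
    {"claw": 1, "travel": [14, 132, 0], "turn": 0},
    {"claw": 1, "travel": [17, 165, 0], "turn": 0},
  ],
)

```text
time: 2.97
eef_pos: [0.5036, 0.4371, 0.3003]
eef_rot: [[-0.986, 0.169, 0.0], [0.169, 0.986, 0.0], [-0.0, 0.0, -1.0]]
force: [0.9, -0.6, 1.4]
gripper_width: 0.0851
gripper_force: 0.0
```

Emit:
servo_tool(
  rows=[
    {"claw": 1, "travel": [0, 0, 0], "turn": 0},
    {"claw": 1, "travel": [0, 0, 0], "turn": 0},
  ],
)

```text
time: 3.13
eef_pos: [0.5033, 0.4372, 0.2976]
eef_rot: [[-0.986, 0.168, -0.002], [0.168, 0.986, -0.003], [0.002, -0.003, -1.0]]
force: [-0.6, -1.0, 0.3]
gripper_width: 0.0853
gripper_force: 0.0
```

Run:
```python
from h import *
d=img("wrist","w2"); s=d["s"]; print(s["time"],s["eef_pos"],s["joints"],np.degrees(np.arctan2(s["eef_rot"][1,0],s["eef_rot"][0,0])),s["force"])
print(proj(d,[[.517,.45,.168],[.517,.45,.068],[.562,.193,.01]]))
H,S,V=[d["hsv"][...,i].astype(int) for i in range(3)]
y=blob((H>20)&(H<35)&(S>140)); print("stick",rect(onz(d,y,.168)),y.min(0),y.max(0))
```

```text
3.1333 [0.50328665 0.43723888 0.29759051] [ 1.01425984e+00  2.62554620e-01  5.09457128e-01 -3.70050238e-04
 -1.82134144e+00 -2.75349932e+00] 170.35397948132177 [-0.63737022 -1.00608715  0.27333832]
[[329.91067948 194.2753868 ]
 [326.67582733 174.11901194]
 [179.64961447 219.14475502]]
stick (array([0.50898575, 0.45530478]), (51.792701721191406, 24.694129943847656), -6.7916107177734375) [321. 161.] [346. 210.]
```

View pics/w2.png

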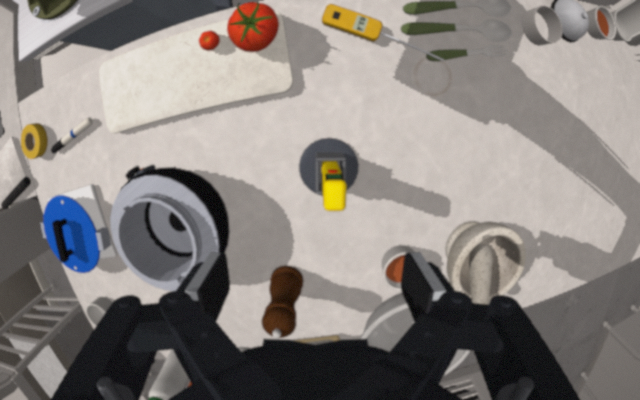

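The wrist view shows the stick's yellow top at (334,195) and the sleeve at (332,165), on the base at (329,166). The fix is about (0.518, 0.454), with yaw about -7°. I'll descend and grasp.

Emit:
servo_tool(
  rows=[
    {"claw": 1, "travel": [-12, 19, 10], "turn": -0.4},
    {"claw": 1, "travel": [-12, 19, 45], "turn": -0.4},
    {"claw": 1, "travel": [-12, 19, 80], "turn": -0.4},
    {"claw": 1, "travel": [-12, 19, 115], "turn": -0.4},
    {"claw": 1, "travel": [-12, 19, 145], "turn": -0.4},
  ],
)

```text
time: 3.6
eef_pos: [0.5184, 0.4516, 0.1538]
eef_rot: [[-0.992, 0.128, 0.0], [0.128, 0.992, 0.001], [0.0, 0.001, -1.0]]
force: [0.4, 0.9, -0.3]
gripper_width: 0.0857
gripper_force: 0.0
```

Emit:
servo_tool(
  rows=[
    {"claw": 1, "travel": [0, 0, 20], "turn": 0},
    {"claw": 1, "travel": [0, 0, 35], "turn": 0},
    {"claw": 1, "travel": [0, 0, 46], "turn": 0},
    {"claw": 1, "travel": [0, 0, 48], "turn": 0},
    {"claw": 0, "travel": [0, 0, 48], "turn": 0},
  ],
)

```text
time: 4.02
eef_pos: [0.5184, 0.4528, 0.1076]
eef_rot: [[-0.992, 0.128, 0.0], [0.128, 0.992, 0.0], [-0.0, 0.0, -1.0]]
force: [-0.2, 0.4, 0.6]
gripper_width: 0.0755
gripper_force: 0.0
```

Emit:
servo_tool(
  rows=[
    {"claw": -1, "travel": [0, 0, 0], "turn": 0},
    {"claw": -1, "travel": [0, 0, 0], "turn": 0},
    {"claw": -1, "travel": [0, 0, 0], "turn": 0},
    {"claw": -1, "travel": [0, 0, 0], "turn": 0},
    {"claw": -1, "travel": [0, 0, 0], "turn": 0},
  ],
)

```text
time: 4.43
eef_pos: [0.5182, 0.4542, 0.108]
eef_rot: [[-0.992, 0.126, 0.001], [0.126, 0.992, 0.001], [-0.001, 0.001, -1.0]]
force: [0.5, -0.5, 5.0]
gripper_width: 0.0227
gripper_force: 59.3
```

Emit:
servo_tool(
  rows=[
    {"claw": -1, "travel": [0, 0, 0], "turn": 0},
    {"claw": -1, "travel": [0, 0, 0], "turn": 0},
    {"claw": -1, "travel": [0, 0, 0], "turn": 0},
    {"claw": -1, "travel": [0, 0, 0], "turn": 0},
    {"claw": -1, "travel": [0, 0, 0], "turn": 0},
  ],
)

```text
time: 4.85
eef_pos: [0.5182, 0.4542, 0.1079]
eef_rot: [[-0.992, 0.126, 0.001], [0.126, 0.992, 0.001], [-0.001, 0.001, -1.0]]
force: [-0.6, 0.1, 5.0]
gripper_width: 0.0231
gripper_force: 59.2
```

Run:
```python
from h import *
d=img("wrist","w3"); s=d["s"]; print(s["time"],s["eef_pos"],s["joints"],s["force"],s["wrist_torque"],s["gripper_width"])
H,S,V=[d["hsv"][...,i].astype(int) for i in range(3)]
d=img("scene"); cv2.imwrite("pics/s3.png",cv2.resize(d["pixels"][150:330,140:320,::-1],None,fx=3,fy=3))
```

```text
4.85 [0.51818848 0.45419264 0.10794202] [ 1.00907107e+00  2.81060458e-01  1.84721713e-01  3.67350415e-04
 -1.47276191e+00 -2.70667608e+00] [-0.62605876  0.13099606  5.01499364] [0.17835702 0.10988359 0.03665225] 0.023119455477756946
```

View pics/s3.png

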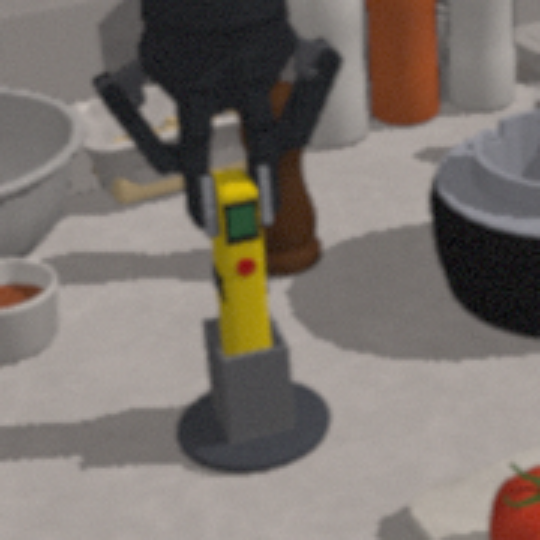

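The stick is gripped (23 mm opening, 59 N) and still upright in its sleeve. Its lens is about 96 mm below the TCP. Next I lift it out and go over the warmer.

Emit:
servo_tool(
  rows=[
    {"claw": -1, "travel": [0, 0, -12], "turn": 0},
    {"claw": -1, "travel": [0, 0, -40], "turn": 0},
    {"claw": -1, "travel": [0, 0, -75], "turn": 0},
    {"claw": -1, "travel": [0, 0, -110], "turn": 0},
    {"claw": -1, "travel": [0, 0, -130], "turn": 0},
  ],
)

```text
time: 5.37
eef_pos: [0.5183, 0.4536, 0.2416]
eef_rot: [[-0.992, 0.127, 0.003], [0.127, 0.992, 0.002], [-0.002, 0.003, -1.0]]
force: [-0.0, -0.0, 1.4]
gripper_width: 0.0233
gripper_force: 58.8
```

Emit:
servo_tool(
  rows=[
    {"claw": -1, "travel": [-4, -12, 0], "turn": 0},
    {"claw": -1, "travel": [-12, -40, 0], "turn": 0},
    {"claw": -1, "travel": [-21, -70, 0], "turn": 0},
    {"claw": -1, "travel": [-30, -100, 0], "turn": 0},
    {"claw": -1, "travel": [-39, -130, 0], "turn": 0},
  ],
)

```text
time: 5.78
eef_pos: [0.5395, 0.3183, 0.2358]
eef_rot: [[-0.992, 0.126, -0.002], [0.126, 0.992, -0.001], [0.002, -0.002, -1.0]]
force: [0.1, 0.6, -0.2]
gripper_width: 0.0233
gripper_force: 58.8
```

Emit:
servo_tool(
  rows=[
    {"claw": -1, "travel": [-9, -30, 0], "turn": 0},
    {"claw": -1, "travel": [-18, -60, 0], "turn": 0},
    {"claw": -1, "travel": [-27, -90, 0], "turn": 0},
    {"claw": -1, "travel": [-34, -113, 0], "turn": 0},
    {"claw": -1, "travel": [-37, -123, 0], "turn": 0},
  ],
)

```text
time: 6.2
eef_pos: [0.5611, 0.1901, 0.2367]
eef_rot: [[-0.992, 0.129, -0.001], [0.129, 0.992, -0.001], [0.001, -0.001, -1.0]]
force: [-0.3, 0.1, -0.2]
gripper_width: 0.0233
gripper_force: 58.8
```

Emit:
servo_tool(
  rows=[
    {"claw": -1, "travel": [0, 0, 5], "turn": 0},
    {"claw": -1, "travel": [0, 0, 12], "turn": 0},
    {"claw": -1, "travel": [0, 0, 17], "turn": 0},
    {"claw": -1, "travel": [0, 0, 19], "turn": 0},
    {"claw": -1, "travel": [0, 0, 20], "turn": 0},
  ],
)

```text
time: 6.62
eef_pos: [0.5606, 0.194, 0.2155]
eef_rot: [[-0.992, 0.125, -0.002], [0.125, 0.992, -0.001], [0.002, -0.001, -1.0]]
force: [-0.2, -0.4, -0.9]
gripper_width: 0.0234
gripper_force: 58.8
```

Run:
```python
from h import *
d=img("wrist","w4"); s=d["s"]; print(s["time"],s["eef_pos"],s["joints"],s["force"],s["gripper_width"])
d=img("scene"); H,S,V=[d["hsv"][...,i].astype(int) for i in range(3)]
c=s["eef_pos"]; print("lens, spot px in scene",proj(d,[c-[0,0,.096],[.562,.193,.01]]))
a=cv2.resize(d["pixels"][60:260,220:420,::-1],(400,400)); w=cv2.imread("pics/w4.png")[100:300,200:400]
cv2.imwrite("pics/m4.png",np.hstack([a,cv2.resize(w,(400,400))]))
```

```text
6.6167 [0.56064847 0.19399584 0.2155214 ] [ 6.70424561e-01  2.65031530e-02  9.75590605e-02 -4.40142167e-04
 -1.64391559e+00 -2.36692315e+00] [-0.20627338 -0.3567285  -0.85821732] 0.023396966258902616
lens, spot px in scene [[330.01416094 191.73780524]
 [329.50339872 238.06376546]]
```

View pics/m4.png

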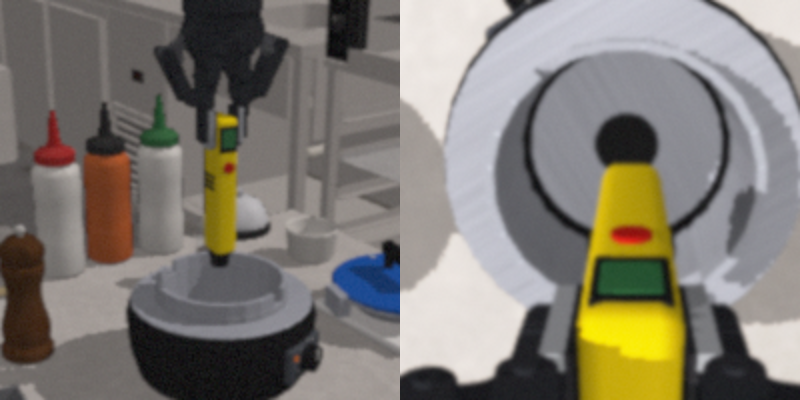

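Scene view (left): the stick hangs upright with its nose just above the well's mouth at (220,258). Wrist view (right): the spot is seen right below the stick at (626,142), with the notches left and right. A quick check of the spot's centre, then I hold.

Run:
```python
from h import *
d=img("wrist"); print(onz(d,[[313,171]],.01),proj(d,[[.562,.193,.01]]))
g=cv2.cvtColor(d["pixels"],cv2.COLOR_RGB2GRAY)
sp=blob(g<60,(285,140,340,181)); P=onz(d,sp[sp[:,1]<172],.01); print(circ(P), sp.min(0),sp.max(0))
```

```text
[[0.56338816 0.19100657 0.01      ]] [[314.44330197 169.72400015]]
(array([0.56368409, 0.19072095]), np.float64(0.018061527830484286)) [298. 157.] [327. 180.]
```

Emit:
servo_tool(
  rows=[
    {"claw": -1, "travel": [-2, -1, 0], "turn": 0},
    {"claw": -1, "travel": [-3, -2, 0], "turn": 0},
    {"claw": -1, "travel": [-3, -2, 0], "turn": 0},
    {"claw": -1, "travel": [-3, -2, 0], "turn": 0},
    {"claw": -1, "travel": [-3, -2, 0], "turn": 0},
  ],
)

```text
time: 7.18
eef_pos: [0.564, 0.1908, 0.217]
eef_rot: [[-0.992, 0.127, 0.0], [0.127, 0.992, 0.0], [0.0, 0.0, -1.0]]
force: [0.7, -0.2, -0.8]
gripper_width: 0.0232
gripper_force: 58.8
```

Emit:
servo_tool(
  rows=[
    {"claw": -1, "travel": [0, 0, 0], "turn": 0},
    {"claw": -1, "travel": [0, 0, 0], "turn": 0},
    {"claw": -1, "travel": [0, 0, 0], "turn": 0},
    {"claw": -1, "travel": [0, 0, 0], "turn": 0},
    {"claw": -1, "travel": [0, 0, 0], "turn": 0},
  ],
)

```text
time: 7.6
eef_pos: [0.5639, 0.1909, 0.2169]
eef_rot: [[-0.992, 0.127, -0.0], [0.127, 0.992, 0.0], [0.0, 0.0, -1.0]]
force: [-0.5, -0.3, -0.6]
gripper_width: 0.0231
gripper_force: 58.8
```

Emit:
servo_tool(
  rows=[
    {"claw": -1, "travel": [0, 0, 0], "turn": 0},
    {"claw": -1, "travel": [0, 0, 0], "turn": 0},
    {"claw": -1, "travel": [0, 0, 0], "turn": 0},
    {"claw": -1, "travel": [0, 0, 0], "turn": 0},
    {"claw": -1, "travel": [0, 0, 0], "turn": 0},
  ],
)

```text
time: 8.02
eef_pos: [0.5639, 0.1909, 0.2169]
eef_rot: [[-0.992, 0.127, -0.0], [0.127, 0.992, 0.0], [0.0, 0.0, -1.0]]
force: [-0.0, 0.3, -1.2]
gripper_width: 0.0233
gripper_force: 58.8
```

Emit:
servo_tool(
  rows=[
    {"claw": -1, "travel": [0, 0, 0], "turn": 0},
    {"claw": -1, "travel": [0, 0, 0], "turn": 0},
    {"claw": -1, "travel": [0, 0, 0], "turn": 0},
    {"claw": -1, "travel": [0, 0, 0], "turn": 0},
    {"claw": -1, "travel": [0, 0, 0], "turn": 0},
  ],
)

```text
time: 8.43
eef_pos: [0.5639, 0.1909, 0.2169]
eef_rot: [[-0.992, 0.127, -0.0], [0.127, 0.992, 0.0], [0.0, 0.0, -1.0]]
force: [0.2, 1.1, -0.6]
gripper_width: 0.0231
gripper_force: 58.8
```

Emit:
servo_tool(
  rows=[
    {"claw": -1, "travel": [0, 0, 0], "turn": 0},
    {"claw": -1, "travel": [0, 0, 0], "turn": 0},
    {"claw": -1, "travel": [0, 0, 0], "turn": 0},
    {"claw": -1, "travel": [0, 0, 0], "turn": 0},
    {"claw": -1, "travel": [0, 0, 0], "turn": 0},
  ],
)

```text
time: 8.85
eef_pos: [0.5639, 0.1909, 0.2169]
eef_rot: [[-0.992, 0.127, -0.0], [0.127, 0.992, 0.0], [0.0, 0.0, -1.0]]
force: [0.8, 0.2, -0.7]
gripper_width: 0.0232
gripper_force: 58.8
```

Emit:
servo_tool(
  rows=[
    {"claw": -1, "travel": [0, 0, -10], "turn": 0},
    {"claw": -1, "travel": [4, 13, -23], "turn": 0},
    {"claw": -1, "travel": [13, 43, -23], "turn": 0},
    {"claw": -1, "travel": [22, 73, -23], "turn": 0},
    {"claw": -1, "travel": [31, 103, -23], "turn": 0},
  ],
)

```text
time: 9.27
eef_pos: [0.5462, 0.298, 0.2414]
eef_rot: [[-0.992, 0.128, 0.001], [0.128, 0.992, 0.001], [-0.001, 0.001, -1.0]]
force: [0.8, 0.6, -0.8]
gripper_width: 0.0233
gripper_force: 58.9
```

Emit:
servo_tool(
  rows=[
    {"claw": -1, "travel": [9, 30, 0], "turn": 0},
    {"claw": -1, "travel": [18, 60, 0], "turn": 0},
    {"claw": -1, "travel": [28, 90, 0], "turn": 0},
    {"claw": -1, "travel": [37, 120, 0], "turn": 0},
    {"claw": -1, "travel": [44, 142, 0], "turn": 0},
  ],
)

```text
time: 9.68
eef_pos: [0.5198, 0.4457, 0.2402]
eef_rot: [[-0.992, 0.125, 0.0], [0.125, 0.992, 0.0], [0.0, 0.0, -1.0]]
force: [0.6, 0.7, -1.2]
gripper_width: 0.023
gripper_force: 58.8
```

Emit:
servo_tool(
  rows=[
    {"claw": -1, "travel": [4, 10, 0], "turn": 0},
    {"claw": -1, "travel": [4, 10, 0], "turn": 0},
    {"claw": -1, "travel": [4, 10, 0], "turn": 0},
    {"claw": -1, "travel": [4, 10, 0], "turn": 0},
  ],
)

```text
time: 10.02
eef_pos: [0.5183, 0.453, 0.2407]
eef_rot: [[-0.992, 0.127, 0.001], [0.127, 0.992, 0.0], [-0.001, 0.0, -1.0]]
force: [0.4, 0.6, -0.2]
gripper_width: 0.0232
gripper_force: 58.8
```

Emit:
servo_tool(
  rows=[
    {"claw": -1, "travel": [0, 1, 15], "turn": 0},
    {"claw": -1, "travel": [0, 1, 40], "turn": 0},
    {"claw": -1, "travel": [0, 1, 65], "turn": 0},
    {"claw": -1, "travel": [0, 1, 90], "turn": 0},
    {"claw": -1, "travel": [0, 1, 110], "turn": 0},
  ],
)

```text
time: 10.43
eef_pos: [0.5182, 0.4532, 0.1286]
eef_rot: [[-0.992, 0.128, -0.001], [0.128, 0.992, -0.0], [0.001, -0.0, -1.0]]
force: [0.5, -0.0, -0.8]
gripper_width: 0.0231
gripper_force: 58.9
```

Emit:
servo_tool(
  rows=[
    {"claw": -1, "travel": [0, 0, 10], "turn": 0},
    {"claw": -1, "travel": [0, 0, 16], "turn": 0},
    {"claw": -1, "travel": [0, 0, 20], "turn": 0},
    {"claw": -1, "travel": [0, 0, 21], "turn": 0},
    {"claw": -1, "travel": [0, 0, 22], "turn": 0},
  ],
)

```text
time: 10.85
eef_pos: [0.5186, 0.4551, 0.1095]
eef_rot: [[-0.992, 0.127, 0.002], [0.127, 0.992, 0.002], [-0.001, 0.002, -1.0]]
force: [-0.0, -0.5, -0.7]
gripper_width: 0.0233
gripper_force: 58.9
```

Emit:
servo_tool(
  rows=[
    {"claw": -1, "travel": [0, 0, 1], "turn": 0},
    {"claw": -1, "travel": [0, 0, 1.5], "turn": 0},
    {"claw": 0, "travel": [0, 0, 1.5], "turn": 0},
    {"claw": 1, "travel": [0, 0, 1.5], "turn": 0},
    {"claw": 1, "travel": [0, 0, 1.5], "turn": 0},
  ],
)

```text
time: 11.27
eef_pos: [0.518, 0.4549, 0.1066]
eef_rot: [[-0.992, 0.126, 0.0], [0.126, 0.992, 0.0], [-0.0, 0.0, -1.0]]
force: [-0.0, -0.9, -0.9]
gripper_width: 0.0585
gripper_force: 0.0
```

Emit:
servo_tool(
  rows=[
    {"claw": 1, "travel": [0, 0, 0], "turn": 0},
    {"claw": 1, "travel": [0, 0, 0], "turn": 0},
    {"claw": 1, "travel": [0, 0, 0], "turn": 0},
    {"claw": 1, "travel": [0, 0, 0], "turn": 0},
  ],
)

```text
time: 11.6
eef_pos: [0.5179, 0.4548, 0.1063]
eef_rot: [[-0.992, 0.126, -0.0], [0.126, 0.992, -0.0], [0.0, -0.0, -1.0]]
force: [-0.2, 0.2, -0.8]
gripper_width: 0.0855
gripper_force: 0.0
```

Emit:
servo_tool(
  rows=[
    {"claw": 1, "travel": [0, 0, -15], "turn": 0},
    {"claw": 1, "travel": [0, 0, -45], "turn": 0},
    {"claw": 1, "travel": [0, 0, -85], "turn": 0},
    {"claw": 1, "travel": [0, 0, -125], "turn": 0},
    {"claw": 1, "travel": [0, 0, -165], "turn": 0},
  ],
)

```text
time: 12.02
eef_pos: [0.5178, 0.4543, 0.2733]
eef_rot: [[-0.992, 0.127, 0.0], [0.127, 0.992, -0.0], [-0.0, -0.0, -1.0]]
force: [0.5, 0.7, 0.8]
gripper_width: 0.0852
gripper_force: 0.0
```

Emit:
servo_tool(
  rows=[
    {"claw": 1, "travel": [-8, -18, -2], "turn": 0},
    {"claw": 1, "travel": [-20, -44, -5], "turn": 0},
    {"claw": 1, "travel": [-34, -74, -9], "turn": 0},
    {"claw": 1, "travel": [-48, -104, -13], "turn": 0},
    {"claw": 1, "travel": [-62, -134, -16], "turn": 0},
  ],
)

```text
time: 12.43
eef_pos: [0.5627, 0.3127, 0.2878]
eef_rot: [[-0.992, 0.126, 0.0], [0.126, 0.992, 0.0], [-0.0, 0.0, -1.0]]
force: [0.6, -0.2, 0.7]
gripper_width: 0.0855
gripper_force: 0.0
```

Emit:
servo_tool(
  rows=[
    {"claw": 1, "travel": [-14, -30, -4], "turn": 0},
    {"claw": 1, "travel": [-28, -60, -8], "turn": 0},
    {"claw": 1, "travel": [-40, -90, -12], "turn": 0},
    {"claw": 1, "travel": [-52, -116, -14], "turn": 0},
    {"claw": 1, "travel": [-52, -116, -14], "turn": 0},
  ],
)

```text
time: 12.85
eef_pos: [0.6007, 0.1878, 0.303]
eef_rot: [[-0.991, 0.131, 0.002], [0.131, 0.991, -0.0], [-0.002, 0.0, -1.0]]
force: [-0.3, -0.1, 0.9]
gripper_width: 0.0855
gripper_force: 0.0
```

Emit:
servo_tool(
  rows=[
    {"claw": 1, "travel": [0, 0, 0], "turn": 0},
    {"claw": 1, "travel": [0, 0, 0], "turn": 0},
    {"claw": 1, "travel": [0, 0, 0], "turn": 0},
  ],
)

```text
time: 13.1
eef_pos: [0.5991, 0.1932, 0.301]
eef_rot: [[-0.992, 0.126, -0.001], [0.126, 0.992, 0.0], [0.001, -0.0, -1.0]]
force: [-0.3, -0.0, 0.5]
gripper_width: 0.0855
gripper_force: 0.0
```

Run:
```python
from h import *
import pickle
d=img("wrist","w5"); s=d["s"]; print(s["time"],s["eef_pos"],s["force"]); pickle.dump(d,open("w5.pkl","wb"))
p=proj(d,[[.5635,.191,.105]])[0]; print(p)
x,y=p.astype(int); x0,y0=x-100,max(y-90,0)
print(x0,y0); cv2.imwrite("pics/c5.png",cv2.resize(d["pixels"][y0:y0+180,x0:x0+200,::-1],None,fx=3.3,fy=3.3,interpolation=2))
t=img("scene"); y=blob((t["hsv"][...,0]>20)&(t["hsv"][...,0]<35)&(t["hsv"][...,1]>140),(190,180,250,300)); print("stick scene px",y.min(0),y.max(0),y.mean(0))
```

```text
13.1 [0.59914142 0.19319585 0.30096266] [-0.34009745 -0.00512975  0.50695712]
[309.36688517 141.70703736]
209 51
stick scene px [208. 206.] [229. 267.] [218.6056338  236.91549296]
```

View pics/c5.png

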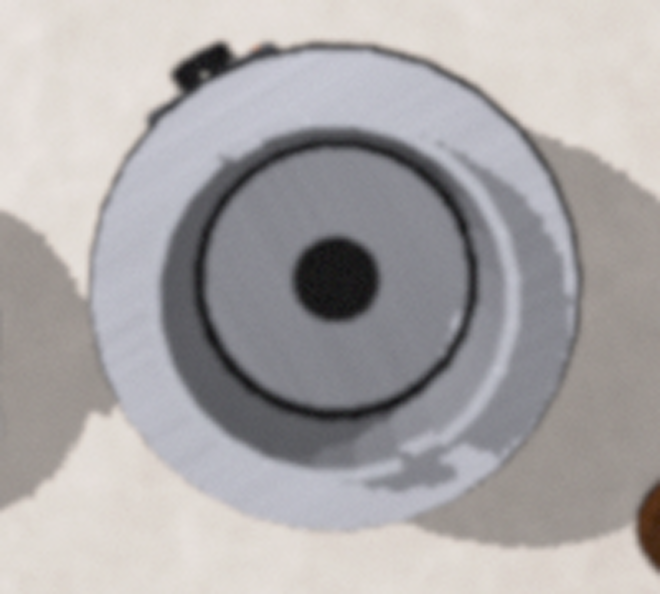

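The crop shows the spot at (335,278), the floor ring around it and the deck's outline. The dial is at (203,68), with notches near (225,158) and (425,460). Next I fit the centre and yaw.

Run:
```python
from h import *
import pickle
d=pickle.load(open("w5.pkl","rb")); g=cv2.cvtColor(d["pixels"],cv2.COLOR_RGB2GRAY)
f=lambda a:np.array(a)/3.3+[209,51]
sp=blob(g<60,(295,120,327,152)); c,rr=circ(onz(d,sp,.01)); print("spot",c,rr)
# floor ring: dark minima along rays from the spot centre
def radial(c,r0,r1,fn,angs,z):
    out=[]
    for a in angs:
        rs=np.arange(r0,r1,.0005); P=np.c_[c[0]+rs*np.cos(a),c[1]+rs*np.sin(a),0*rs+z]
        v=cv2.remap(cv2.GaussianBlur(g,(3,3),0).astype(np.float32),*[x.astype(np.float32)[:,None] for x in proj(d,P).T],cv2.INTER_LINEAR)[:,0]
        i=fn(v); out.append(P[i])
    return np.array(out)
A=np.radians(np.arange(0,360,5))
P=radial(c,.05,.075,np.argmin,A,.01); k,rr=circ(P); e=abs(np.linalg.norm(P[:,:2]-k,axis=1)-rr)<.002; print("ring",circ(P[e]),e.sum())
# deck silhouette: strongest gradient near r=.1 at z=.085
for z in (.08,.085):
    P=radial(c,.09,.112,lambda v:np.argmax(abs(np.diff(v))),A,z); k,rr=circ(P)
    for _ in range(4):
        e=abs(np.linalg.norm(P[:,:2]-k,axis=1)-rr)<.002; k,rr=circ(P[e])
    print("deck",z,k,rr,e.sum())
k=np.array([.5635,.191])
# rim inner edge z=.105
P=radial(k,.052,.072,lambda v:np.argmax(np.diff(v)),A,.105); q,rr=circ(P)
for _ in range(5):
    e=abs(np.linalg.norm(P[:,:2]-q,axis=1)-rr)<.0025; q,rr=circ(P[e])
print("rim in",q,rr,e.sum())
n=onz(d,f([[225,158],[203,68],[425,460]]),.105); 
n[1]=onz(d,f([[203,68]]),.05)[0]
for x in n: print(x, np.degrees(np.arctan2(*(x[:2]-k)[::-1])))
# unroll collar for viewing: angle x radius
th=np.radians(np.arange(0,360,.5)); rs=np.arange(.05,.085,.00025)
T,Rr=np.meshgrid(th,rs); X=np.c_[k[0]+Rr.ravel()*np.cos(T.ravel()),k[1]+Rr.ravel()*np.sin(T.ravel()),0*T.ravel()+.105]
m=proj(d,X).astype(np.float32).reshape(*T.shape,2); u=cv2.remap(d["pixels"],m[...,0],m[...,1],1)
X[:,2]=.085; m=proj(d,X).astype(np.float32).reshape(*T.shape,2); u2=cv2.remap(d["pixels"],m[...,0],m[...,1],1)
cv2.imwrite("pics/unroll.png",cv2.resize(np.vstack([u,u2])[:,:,::-1],(720,560)))
```

```text
spot [0.5636244  0.19086947] 0.017693760225266666
ring (array([0.56368645, 0.19062544]), np.float64(0.06270236683576523)) 72
deck 0.08 [0.56235191 0.19115904] 0.09705236070128012 53
deck 0.085 [0.56195824 0.19121125] 0.09585815021331705 52
rim in [0.56374705 0.19088464] 0.06260848976647682 59
[0.50732915 0.15994972 0.105     ] -151.06693631121024
[0.46547507 0.14956877 0.05      ] -157.08815802285042
[0.62756818 0.21808807 0.105     ] 22.918675420632756
```

View pics/unroll.png

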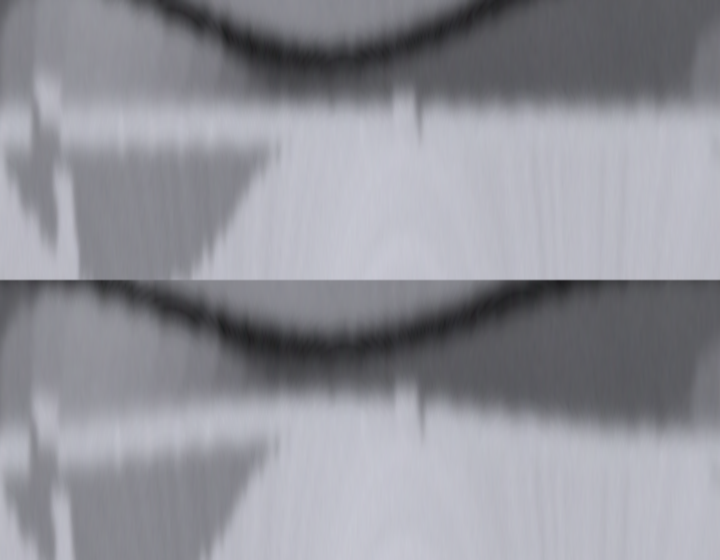

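Centre (0.5637, 0.1908) is consistent across the spot, the floor ring and the rim. The unrolled collar (0.5°/px) shows notches at px 35–60 and 393–420, i.e. about 23.5°. The dial gives 22.9°, so I take yaw 23.3°. Now to the cover.

Emit:
servo_tool(
  rows=[
    {"claw": 1, "travel": [-1, -15, 2], "turn": 0},
    {"claw": 1, "travel": [-2, -42, 5], "turn": 0},
    {"claw": 1, "travel": [-3, -72, 9], "turn": 0},
    {"claw": 1, "travel": [-5, -105, 12], "turn": 0},
    {"claw": 1, "travel": [-7, -138, 16], "turn": 0},
  ],
)

```text
time: 13.62
eef_pos: [0.5884, 0.0537, 0.2853]
eef_rot: [[-0.992, 0.125, 0.0], [0.125, 0.992, -0.0], [-0.0, -0.0, -1.0]]
force: [0.3, -0.2, -0.4]
gripper_width: 0.0853
gripper_force: 0.0
```

Emit:
servo_tool(
  rows=[
    {"claw": 1, "travel": [-2, -33, 4], "turn": 0.3},
    {"claw": 1, "travel": [-4, -66, 8], "turn": 0.6},
    {"claw": 1, "travel": [-5, -92, 12], "turn": 0.9},
    {"claw": 1, "travel": [-6, -111, 15], "turn": 1.2},
    {"claw": 1, "travel": [-6, -111, 15], "turn": 1.2},
  ],
)

```text
time: 14.03
eef_pos: [0.58, -0.0592, 0.2699]
eef_rot: [[-0.967, 0.254, -0.001], [0.254, 0.967, -0.001], [0.001, -0.001, -1.0]]
force: [0.6, -0.2, 0.4]
gripper_width: 0.0852
gripper_force: 0.0
```

Emit:
servo_tool(
  rows=[
    {"claw": 1, "travel": [0, 0, 0], "turn": 0},
    {"claw": 1, "travel": [0, 0, 0], "turn": 0},
    {"claw": 1, "travel": [0, 0, 0], "turn": 0},
  ],
)

```text
time: 14.28
eef_pos: [0.5809, -0.0554, 0.2705]
eef_rot: [[-0.969, 0.248, 0.0], [0.248, 0.969, 0.0], [-0.0, 0.0, -1.0]]
force: [-0.2, 0.5, -0.5]
gripper_width: 0.0854
gripper_force: 0.0
```

Run:
```python
from h import *
import pickle
d=img("wrist","w6"); s=d["s"]; print(s["time"],s["eef_pos"],s["eef_rot"][:2,0],np.degrees(np.arctan2(s["eef_rot"][1,0],s["eef_rot"][0,0])),s["force"]); pickle.dump(d,open("w6.pkl","wb"))
H,S,V=[d["hsv"][...,i].astype(int) for i in range(3)]
p=proj(d,[[.5446,-.058,.08]])[0].astype(int); print(p)
hb=blob((V<60)&(S<150),(p[0]-30,p[1]-60,p[0]+30,p[1]+60)); print("handle",rect(onz(d,hb,.080)),hb.min(0),hb.max(0))
b=blob((H>100)&(H<130)&(S>120),(p[0]-120,0,p[0]+120,p[1]+120))
for z in (.035,.04,.045):
    P=onz(d,b,z); k,rr=circ(P)
    for _ in range(4):
        e=abs(np.linalg.norm(P[:,:2]-k,axis=1)-rr)<.002; k,rr=circ(P[e])
    print("cover",z,k,rr,e.sum())
x0,y0=p[0]-100,max(p[1]-90,0); print(x0,y0)
cv2.imwrite("pics/c6.png",cv2.resize(d["pixels"][y0:y0+180,x0:x0+200,::-1],None,fx=3.3,fy=3.3,interpolation=2))
```

```text
14.2833 [ 0.58089969 -0.05535379  0.27046845] [-0.96866143  0.24838485] 165.61804335643376 [-0.23960799  0.54626226 -0.51742255]
[304 142]
handle (array([ 0.54752441, -0.05767476]), (77.78224182128906, 12.770527839660645), -13.828147888183594) [300. 112.] [311. 177.]
cover 0.035 [ 0.54842713 -0.05879268] 0.08190522960093932 345
cover 0.04 [ 0.54795683 -0.05852526] 0.08090405598040891 345
cover 0.045 [ 0.54748496 -0.05826886] 0.07989722376883288 346
204 52
```

View pics/c6.png

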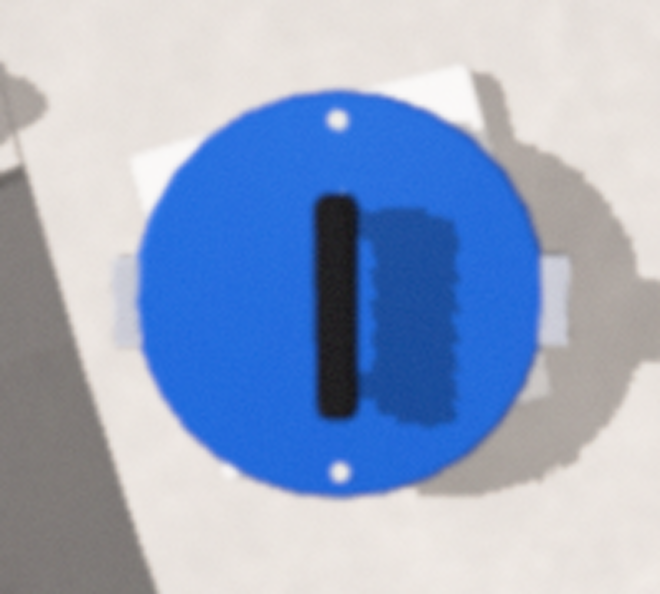

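The crop shows the cover centred with its handle at (337,307), white dots at (337,120) and (340,471), and clips left and right at x = 125 and 555. I compute the final correction before descending.

Run:
```python
from h import *
import pickle
d=pickle.load(open("w6.pkl","rb")); P=onz(d,np.array([[337,120],[340,471]])/3.3+[204,52],.047)
m=P.mean(0); v=P[1]-P[0]; print(m,np.linalg.norm(v),np.degrees(np.arctan2(v[1],v[0])))
s=d["s"]; t=np.array([m[0],m[1],.056]); print("tool delta",s["eef_rot"].T@(t-s["eef_pos"])*1000)
```

```text
[ 0.54814619 -0.05800973  0.047     ] 0.13926742283379995 -14.13633797257744
tool delta [ 31.07714172 -10.75638168 214.4646242 ]
```

Emit:
servo_tool(
  rows=[
    {"claw": 1, "travel": [16, -6, 10], "turn": 0},
    {"claw": 1, "travel": [31, -11, 40], "turn": 0},
    {"claw": 1, "travel": [31, -11, 75], "turn": 0},
    {"claw": 1, "travel": [31, -11, 110], "turn": 0},
    {"claw": 1, "travel": [31, -11, 145], "turn": 0},
  ],
)

```text
time: 14.75
eef_pos: [0.548, -0.0582, 0.1244]
eef_rot: [[-0.969, 0.248, 0.001], [0.248, 0.969, 0.001], [-0.001, 0.001, -1.0]]
force: [-0.9, -0.6, -0.5]
gripper_width: 0.0853
gripper_force: 0.0
```

Emit:
servo_tool(
  rows=[
    {"claw": 1, "travel": [0, 0, 25], "turn": 0},
    {"claw": 1, "travel": [0, 0, 45], "turn": 0},
    {"claw": 1, "travel": [0, 0, 58], "turn": 0},
    {"claw": 1, "travel": [0, 0, 66], "turn": 0},
    {"claw": 1, "travel": [0, 0, 69], "turn": 0},
  ],
)

```text
time: 15.17
eef_pos: [0.5479, -0.0588, 0.0557]
eef_rot: [[-0.968, 0.249, -0.001], [0.249, 0.968, -0.0], [0.001, -0.0, -1.0]]
force: [0.1, 0.7, -0.1]
gripper_width: 0.0853
gripper_force: 0.0
```

Emit:
servo_tool(
  rows=[
    {"claw": 1, "travel": [0, 0, 0], "turn": 0},
    {"claw": 0.3, "travel": [0, 0, 0], "turn": 0},
    {"claw": 0, "travel": [0, 0, 0], "turn": 0},
    {"claw": -0.2, "travel": [0, 0, 0], "turn": 0},
    {"claw": -0.3, "travel": [0, 0, 0], "turn": 0},
  ],
)

```text
time: 15.58
eef_pos: [0.5484, -0.0591, 0.0572]
eef_rot: [[-0.968, 0.25, 0.001], [0.25, 0.968, 0.0], [-0.001, 0.001, -1.0]]
force: [0.5, -0.1, 0.6]
gripper_width: 0.0385
gripper_force: 0.0
```

Emit:
servo_tool(
  rows=[
    {"claw": -0.4, "travel": [0, 0, 0], "turn": 0},
    {"claw": -0.5, "travel": [0, 0, 0], "turn": 0},
    {"claw": -0.6, "travel": [0, 0, 0], "turn": 0},
    {"claw": -0.8, "travel": [0, 0, 0], "turn": 0},
    {"claw": -1, "travel": [0, 0, 0], "turn": 0},
  ],
)

```text
time: 16.0
eef_pos: [0.548, -0.0592, 0.0564]
eef_rot: [[-0.968, 0.25, -0.0], [0.25, 0.968, 0.0], [0.0, 0.0, -1.0]]
force: [0.1, -0.1, 0.9]
gripper_width: 0.0005
gripper_force: 0.0
```

Emit:
servo_tool(
  rows=[
    {"claw": -1, "travel": [0, 0, 0], "turn": 0},
    {"claw": -1, "travel": [0, 0, 0], "turn": 0},
    {"claw": -1, "travel": [0, 0, 0], "turn": 0},
    {"claw": -1, "travel": [0, 0, 0], "turn": 0},
  ],
)

```text
time: 16.33
eef_pos: [0.548, -0.0591, 0.0564]
eef_rot: [[-0.968, 0.25, -0.0], [0.25, 0.968, 0.0], [0.0, 0.0, -1.0]]
force: [-0.1, -0.3, -0.6]
gripper_width: -0.0001
gripper_force: 0.0
```

Run:
```python
from h import *
s=r.observe(); print(s["time"],s["eef_pos"],s["force"],s["wrist_torque"],s["gripper_width"],s["joints"],np.degrees(np.arctan2(s["eef_rot"][1,0],s["eef_rot"][0,0])))
```

```text
16.3333 [ 0.54798305 -0.05914219  0.05635595] [-0.06315411 -0.28522171 -0.55915163] [-0.04401093 -0.0624861   0.00400523] -6.649120293858324e-05 [ 2.56946373e-01 -5.82305975e-02 -2.76768091e-01 -1.12366222e-04
 -1.35237518e+00 -2.08029908e+00] 165.5281897785715
```

The fingers closed on nothing, so I need to look.

Run:
```python
from h import *
d=img("wrist"); s=img("scene")
a=cv2.resize(d["pixels"][80:300,190:450,::-1],(400,338)); b=cv2.resize(s["pixels"][120:256,360:520,::-1],(398,338))
cv2.imwrite("pics/m7.png",np.hstack([a,b]))
print(proj(d,[[.548,-.058,.08],[.548,-.058,.047],d["s"]["eef_pos"]]),proj(s,[[.548,-.058,.08],d["s"]["eef_pos"]]))
```

```text
[[316.61517849 250.05202116]
 [316.38318203 227.31990051]
 [314.61270733 233.42961132]] [[421.65687849 184.89613361]
 [421.09536362 194.05701164]]
```

View pics/m7.png

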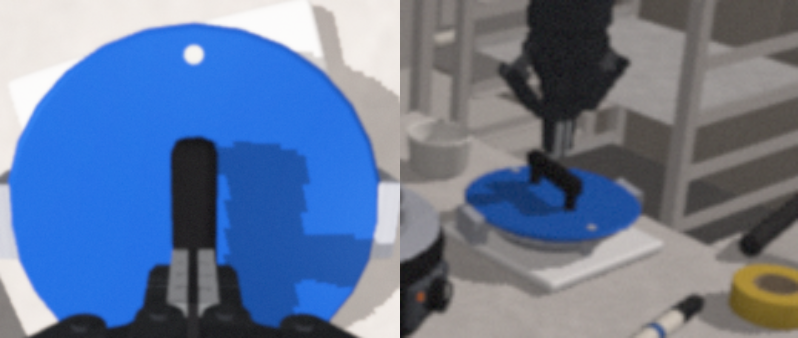

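The view shows the shut fingers lying over the handle bar at (195,260) and just above it in the scene view at (565,158). So the real fingertips sit about 25 mm above the reported TCP when shut, just clear of the bar top. (That is also how the stick was gripped, near its top.) I've now used up my picture views, so from here on I work by numbers. I'll open, go about 25 mm lower while watching the force, and close again.

Emit:
servo_tool(
  rows=[
    {"claw": 0.5, "travel": [0, 0, -2], "turn": 0},
    {"claw": 1, "travel": [0, 0, -2], "turn": 0},
    {"claw": 1, "travel": [0, 0, -2], "turn": 0},
    {"claw": 1, "travel": [0, 0, -2], "turn": 0},
    {"claw": 1, "travel": [0, 0, -2], "turn": 0},
  ],
)

```text
time: 16.85
eef_pos: [0.548, -0.0591, 0.0583]
eef_rot: [[-0.968, 0.25, -0.0], [0.25, 0.968, 0.0], [0.0, 0.0, -1.0]]
force: [-0.0, -0.4, 0.8]
gripper_width: 0.0607
gripper_force: 0.0
```

Emit:
servo_tool(
  rows=[
    {"claw": 1, "travel": [0, 0, 3], "turn": 0},
    {"claw": 1, "travel": [0, 0, 7], "turn": 0},
    {"claw": 1, "travel": [0, 0, 10], "turn": 0},
    {"claw": 1, "travel": [0, 0, 13], "turn": 0},
    {"claw": 1, "travel": [0, 0, 15], "turn": 0},
  ],
)

```text
time: 17.27
eef_pos: [0.5477, -0.0591, 0.0426]
eef_rot: [[-0.968, 0.25, -0.001], [0.25, 0.968, 0.0], [0.001, -0.0, -1.0]]
force: [-0.8, 0.2, 0.4]
gripper_width: 0.0857
gripper_force: 0.0
```

Emit:
servo_tool(
  rows=[
    {"claw": 1, "travel": [0, 0, 3], "turn": 0},
    {"claw": 1, "travel": [0, 0, 6], "turn": 0},
    {"claw": 1, "travel": [0, 0, 8], "turn": 0},
    {"claw": 1, "travel": [0, 0, 9], "turn": 0},
    {"claw": 1, "travel": [0, 0, 10], "turn": 0},
  ],
)

```text
time: 17.68
eef_pos: [0.548, -0.0592, 0.0332]
eef_rot: [[-0.968, 0.25, -0.0], [0.25, 0.968, 0.0], [0.0, -0.0, -1.0]]
force: [1.0, -0.1, -0.6]
gripper_width: 0.0851
gripper_force: 0.0
```

Run:
```python
from h import *
d=img("wrist","w8"); s=d["s"]; print(s["time"],s["eef_pos"],s["force"],s["gripper_width"])
H,S,V=[d["hsv"][...,i].astype(int) for i in range(3)]
R=s["eef_rot"]
# expected px of handle top and of shut fingertip at z=.055; handle mask extents per row
print(proj(d,[[.548,-.058,.08],[.507,-.0475,.08],[.588,-.068,.08]]))
m=(V<60)&(S<150)
for y in range(180,270,10): 
    x=np.where(m[y,250:390])[0]+250; print(y,x.min() if len(x) else None,x.max() if len(x) else None,len(x),V[y,270:370:10])
```

```text
17.6833 [ 0.54798202 -0.05916675  0.03322682] [ 1.02320478 -0.13746328 -0.55829835] 0.08505910422962848
[[316.87430709 271.48608086]
 [316.93711603 183.22839669]
 [317.19974225 336.81032656]]
180 311 321 11 [230 230 231 229  57  39 193 228 205 225]
190 301 331 31 [230 228 231  69  31  36  24 166 168 171]
200 300 332 33 [229 230 229  53  35  37  29 170 169 168]
210 301 332 32 [228 229 230  62  39  37  22 201 165 170]
220 301 331 31 [229 229 228  67  40  37  26 225 166 168]
230 301 331 31 [229 228 228  85  34  38  23 187 168 168]
240 301 331 31 [228 227 228 103  35  39  25 227 166 168]
250 301 331 31 [228 227 224  78  38  38  23 167 166 169]
260 301 331 31 [227 228 228  87  34  37  28 166 166 167]
```

Emit:
servo_tool(
  rows=[
    {"claw": 0.4, "travel": [0, 0, 0], "turn": 0},
    {"claw": 0.1, "travel": [0, 0, 0], "turn": 0},
    {"claw": -0.1, "travel": [0, 0, 0], "turn": 0},
    {"claw": -0.1, "travel": [0, 0, 0], "turn": 0},
  ],
)

```text
time: 18.07
eef_pos: [0.5481, -0.0591, 0.0335]
eef_rot: [[-0.968, 0.25, 0.0], [0.25, 0.968, 0.0], [-0.0, 0.0, -1.0]]
force: [0.1, 0.1, 0.3]
gripper_width: 0.0395
gripper_force: 0.0
```

Emit:
servo_tool(
  rows=[
    {"claw": -0.3, "travel": [0, 0, 0], "turn": 0},
    {"claw": -0.4, "travel": [0, 0, 0], "turn": 0},
    {"claw": -0.5, "travel": [0, 0, 0], "turn": 0},
  ],
)

```text
time: 18.32
eef_pos: [0.548, -0.0591, 0.0334]
eef_rot: [[-0.968, 0.25, 0.0], [0.25, 0.968, 0.0], [0.0, 0.0, -1.0]]
force: [0.5, -0.2, 0.8]
gripper_width: 0.0214
gripper_force: 0.0
```

Emit:
servo_tool(
  rows=[
    {"claw": -0.7, "travel": [0, 0, 0], "turn": 0},
    {"claw": -0.9, "travel": [0, 0, 0], "turn": 0},
    {"claw": -1, "travel": [0, 0, 0], "turn": 0},
    {"claw": -1, "travel": [0, 0, 0], "turn": 0},
    {"claw": -1, "travel": [0, 0, 0], "turn": 0},
  ],
)

```text
time: 18.73
eef_pos: [0.5482, -0.0591, 0.0337]
eef_rot: [[-0.968, 0.25, 0.0], [0.25, 0.968, 0.0], [-0.0, 0.0, -1.0]]
force: [0.1, 1.1, 2.3]
gripper_width: 0.0147
gripper_force: 59.6
```

Run:
```python
from h import *
d=img("wrist","w9"); s=d["s"]; print(s["time"],s["eef_pos"],s["force"],s["wrist_torque"],s["gripper_width"],np.degrees(np.arctan2(s["eef_rot"][1,0],s["eef_rot"][0,0])))
```

```text
18.7333 [ 0.5481752  -0.05910287  0.03365522] [0.14180765 1.08908637 2.29154589] [ 0.13731432  0.16171834 -0.03836789] 0.014676530479614659 165.5311843694378
```

Gripped: 14.7 mm opening, 59 N. A reported TCP z of 0.0337 corresponds to the handle at 0.071, so fully seated is about 0.113. Gentle lift now.

Emit:
servo_tool(
  rows=[
    {"claw": -1, "travel": [0, 0, -3], "turn": 0},
    {"claw": -1, "travel": [0, 0, -7], "turn": 0},
    {"claw": -1, "travel": [0, 0, -12], "turn": 0},
    {"claw": -1, "travel": [0, 0, -18], "turn": 0},
    {"claw": -1, "travel": [0, 0, -26], "turn": 0},
  ],
)

```text
time: 19.2
eef_pos: [0.5474, -0.0591, 0.059]
eef_rot: [[-0.968, 0.25, -0.002], [0.25, 0.968, 0.0], [0.002, -0.0, -1.0]]
force: [0.4, -0.4, -4.6]
gripper_width: 0.0144
gripper_force: 59.0
```

Emit:
servo_tool(
  rows=[
    {"claw": -1, "travel": [0, 0, -15], "turn": 0},
    {"claw": -1, "travel": [0, 0, -35], "turn": 0},
    {"claw": -1, "travel": [0, 0, -60], "turn": 0},
    {"claw": -1, "travel": [0, 0, -85], "turn": 0},
    {"claw": -1, "travel": [0, 0, -110], "turn": 0},
  ],
)

```text
time: 19.62
eef_pos: [0.5478, -0.0592, 0.1711]
eef_rot: [[-0.968, 0.25, 0.0], [0.25, 0.968, 0.0], [-0.0, 0.0, -1.0]]
force: [0.3, 0.6, -3.5]
gripper_width: 0.0145
gripper_force: 59.1
```

Emit:
servo_tool(
  rows=[
    {"claw": -1, "travel": [0, 0, -18], "turn": 0},
    {"claw": -1, "travel": [0, 0, -30], "turn": 0},
    {"claw": -1, "travel": [0, 0, -34], "turn": 0},
    {"claw": -1, "travel": [0, 0, -34], "turn": 0},
    {"claw": -1, "travel": [0, 0, -34], "turn": 0},
  ],
)

```text
time: 20.03
eef_pos: [0.5476, -0.0589, 0.202]
eef_rot: [[-0.968, 0.25, -0.002], [0.25, 0.968, 0.0], [0.002, -0.0, -1.0]]
force: [-1.1, -0.7, -4.8]
gripper_width: 0.0143
gripper_force: 59.1
```

Run:
```python
from h import *
d=img("wrist","w10"); s=d["s"]; print(s["time"],s["eef_pos"],s["force"],s["wrist_torque"],s["gripper_width"])
t=img("scene","s10"); H,S,V=[t["hsv"][...,i].astype(int) for i in range(3)]
b=blob((H>100)&(H<130)&(S>120)); print("blue",b.min(0),b.max(0),proj(t,[[.548,-.058,.047+.17]]))
# is steel lid under it: pixels below the blue blob
x=int(b[:,0].mean()); print(x,[(y,tuple(t["pixels"][y,x])) for y in range(int(b[:,1].max())-6,int(b[:,1].max())+26,3)])
```

```text
20.0333 [ 0.54757917 -0.05893699  0.20203507] [-1.14412093 -0.72512961 -4.79691996] [ 0.02583854 -0.016587   -0.0391608 ] 0.01434385718196767
blue [391. 121.] [465. 145.] [[427.32166641 127.74439644]]
428 [(139, (np.uint8(37), np.uint8(76), np.uint8(149))), (142, (np.uint8(36), np.uint8(70), np.uint8(133))), (145, (np.uint8(50), np.uint8(66), np.uint8(99))), (148, (np.uint8(95), np.uint8(94), np.uint8(100))), (151, (np.uint8(75), np.uint8(76), np.uint8(80))), (154, (np.uint8(124), np.uint8(121), np.uint8(119))), (157, (np.uint8(102), np.uint8(97), np.uint8(94))), (160, (np.uint8(107), np.uint8(103), np.uint8(99))), (163, (np.uint8(128), np.uint8(121), np.uint8(119))), (166, (np.uint8(141), np.uint8(132), np.uint8(130))), (169, (np.uint8(88), np.uint8(83), np.uint8(78)))]
```

Both lids are carried (about 4.2 N), level, with little wrist torque. Next I go over the warmer, then turn.

Emit:
servo_tool(
  rows=[
    {"claw": -1, "travel": [2, 10, 0], "turn": 0},
    {"claw": -1, "travel": [6, 32, 0], "turn": 0},
    {"claw": -1, "travel": [12, 60, 0], "turn": 0},
    {"claw": -1, "travel": [18, 90, 0], "turn": 0},
    {"claw": -1, "travel": [23, 120, 0], "turn": 0},
  ],
)

```text
time: 20.55
eef_pos: [0.5552, 0.0643, 0.2026]
eef_rot: [[-0.968, 0.25, -0.001], [0.25, 0.968, -0.0], [0.001, -0.0, -1.0]]
force: [0.8, -0.3, -4.0]
gripper_width: 0.0149
gripper_force: 59.1
```

Emit:
servo_tool(
  rows=[
    {"claw": -1, "travel": [6, 30, 0], "turn": 0},
    {"claw": -1, "travel": [12, 62, 0], "turn": 0},
    {"claw": -1, "travel": [18, 92, 0], "turn": 0},
    {"claw": -1, "travel": [22, 114, 0], "turn": 0},
    {"claw": -1, "travel": [24, 126, 0], "turn": 0},
  ],
)

```text
time: 20.97
eef_pos: [0.5632, 0.1938, 0.2017]
eef_rot: [[-0.969, 0.248, -0.002], [0.248, 0.969, -0.0], [0.002, -0.001, -1.0]]
force: [-0.3, 0.2, -4.7]
gripper_width: 0.0143
gripper_force: 59.1
```

Emit:
servo_tool(
  rows=[
    {"claw": -1, "travel": [0, 0, 5], "turn": -0.4},
    {"claw": -1, "travel": [0, 0, 12], "turn": -1.1},
    {"claw": -1, "travel": [0, 0, 20], "turn": -1.8},
    {"claw": -1, "travel": [0, 0, 25], "turn": -2.5},
    {"claw": -1, "travel": [0, 0, 28], "turn": -3.2},
  ],
)

```text
time: 21.38
eef_pos: [0.5633, 0.1906, 0.1736]
eef_rot: [[-0.996, -0.086, -0.002], [-0.086, 0.996, -0.001], [0.002, -0.001, -1.0]]
force: [-0.6, -0.9, -3.5]
gripper_width: 0.0144
gripper_force: 59.1
```

Emit:
servo_tool(
  rows=[
    {"claw": -1, "travel": [0, 0, 0], "turn": -0.7},
    {"claw": -1, "travel": [0, 0, 0], "turn": -1.4},
    {"claw": -1, "travel": [0, 0, 0], "turn": -2.1},
    {"claw": -1, "travel": [0, 0, 0], "turn": -2.7},
    {"claw": -1, "travel": [0, 0, 0], "turn": -3.1},
  ],
)

```text
time: 21.8
eef_pos: [0.5637, 0.1906, 0.1746]
eef_rot: [[-0.917, -0.399, -0.001], [-0.399, 0.917, -0.001], [0.001, -0.0, -1.0]]
force: [-0.3, 0.3, -4.0]
gripper_width: 0.0143
gripper_force: 59.1
```

Emit:
servo_tool(
  rows=[
    {"claw": -1, "travel": [0, 0, 0], "turn": 0},
    {"claw": -1, "travel": [0, 0, 0], "turn": 0},
    {"claw": -1, "travel": [0, 0, 0], "turn": 0},
    {"claw": -1, "travel": [0, 0, 0], "turn": 0},
  ],
)

```text
time: 22.13
eef_pos: [0.5639, 0.1907, 0.1752]
eef_rot: [[-0.919, -0.395, -0.0], [-0.395, 0.919, -0.0], [0.0, 0.0, -1.0]]
force: [0.4, 0.1, -4.2]
gripper_width: 0.0144
gripper_force: 59.1
```

```bash
cat > st.py <<'E'
from h import *
s=r.observe(); print(s["time"],s["eef_pos"],s["force"],s["wrist_torque"],s["gripper_width"],"yaw",np.degrees(np.arctan2(s["eef_rot"][1,0],s["eef_rot"][0,0]))%180)
print("to centre, tool mm",s["eef_rot"].T@(np.array([.5637,.1908,s["eef_pos"][2]])-s["eef_pos"])*1000, s["eef_rot"][:,2])
E
python3 st.py
```

```text
22.1333 [0.56391432 0.19072646 0.17522085] [ 0.37514679  0.13790706 -4.17669757] [0.00146994 0.03736684 0.04510763] 0.014393180125827368 yaw 23.27153173269079
to centre, tool mm [1.67828189e-01 1.52228557e-01 5.64767221e-05] [-3.01932291e-04 -1.11955253e-04 -9.99999948e-01]
```

Aligned within 0.3 mm, yaw 23.3°. Lowering in steps with force checks.

Emit:
servo_tool(
  rows=[
    {"claw": -1, "travel": [0, 0, 8], "turn": 0},
    {"claw": -1, "travel": [0, 0, 18], "turn": 0},
    {"claw": -1, "travel": [0, 0, 28], "turn": 0},
    {"claw": -1, "travel": [0, 0, 35], "turn": 0},
    {"claw": -1, "travel": [0, 0, 38], "turn": 0},
  ],
)

```text
time: 22.55
eef_pos: [0.563, 0.1904, 0.1348]
eef_rot: [[-0.918, -0.396, -0.003], [-0.396, 0.918, -0.001], [0.003, -0.0, -1.0]]
force: [0.3, -0.7, -4.0]
gripper_width: 0.0148
gripper_force: 59.1
```

Emit:
servo_tool(
  rows=[
    {"claw": -1, "travel": [0, 0, 2], "turn": 0},
    {"claw": -1, "travel": [0, 0, 4], "turn": 0},
    {"claw": -1, "travel": [0, 0, 6], "turn": 0},
    {"claw": -1, "travel": [0, 0, 8], "turn": 0},
    {"claw": -1, "travel": [0, 0, 9], "turn": 0},
  ],
)

```text
time: 22.97
eef_pos: [0.564, 0.1908, 0.1284]
eef_rot: [[-0.918, -0.396, 0.0], [-0.396, 0.918, 0.0], [-0.0, 0.0, -1.0]]
force: [-0.7, 0.4, -4.0]
gripper_width: 0.0145
gripper_force: 59.1
```

```bash
python3 st.py
```

```text
22.9667 [0.56400695 0.19084334 0.12838636] [-0.71894693  0.40407936 -3.96633668] [-0.03153889 -0.01011204  0.00618233] 0.01450121850063216 yaw 23.327636608325122
to centre, tool mm [ 2.99019364e-01  8.17511549e-02 -3.63375770e-05] [ 7.68964005e-05  2.93825354e-04 -9.99999954e-01]
```

Emit:
servo_tool(
  rows=[
    {"claw": -1, "travel": [0, 0, 1.5], "turn": 0},
    {"claw": -1, "travel": [0, 0, 3], "turn": 0},
    {"claw": -1, "travel": [0, 0, 4.5], "turn": 0},
    {"claw": -1, "travel": [0, 0, 5.5], "turn": 0},
    {"claw": -1, "travel": [0, 0, 6], "turn": 0},
  ],
)

```text
time: 23.38
eef_pos: [0.5639, 0.1908, 0.1222]
eef_rot: [[-0.918, -0.396, -0.0], [-0.396, 0.918, 0.0], [0.0, 0.0, -1.0]]
force: [-0.6, -0.7, -3.9]
gripper_width: 0.0142
gripper_force: 59.1
```

Emit:
servo_tool(
  rows=[
    {"claw": -1, "travel": [0, 0, 1], "turn": 0},
    {"claw": -1, "travel": [0, 0, 2], "turn": 0},
    {"claw": -1, "travel": [0, 0, 3], "turn": 0},
    {"claw": -1, "travel": [0, 0, 4], "turn": 0},
    {"claw": -1, "travel": [0, 0, 4], "turn": 0},
  ],
)

```text
time: 23.8
eef_pos: [0.5639, 0.1908, 0.1181]
eef_rot: [[-0.918, -0.396, -0.0], [-0.396, 0.918, -0.0], [0.0, 0.0, -1.0]]
force: [0.3, -0.5, -3.9]
gripper_width: 0.0141
gripper_force: 59.1
```

```bash
python3 st.py
```

```text
23.8 [0.56385927 0.19075546 0.11807002] [ 0.25763029 -0.45770509 -3.86077179] [ 0.04305568 -0.00580339  0.01358512] 0.014113702146846617 yaw 23.328839045993305
to centre, tool mm [1.28612587e-01 1.03971767e-01 6.85182211e-05] [-4.54377202e-04 -8.64667467e-05 -9.99999893e-01]
```

Emit:
servo_tool(
  rows=[
    {"claw": -1, "travel": [0, 0, 0.5], "turn": 0},
    {"claw": -1, "travel": [0, 0, 1], "turn": 0},
    {"claw": -1, "travel": [0, 0, 1.5], "turn": 0},
    {"claw": -1, "travel": [0, 0, 2], "turn": 0},
    {"claw": -1, "travel": [0, 0, 2], "turn": 0},
  ],
)

```text
time: 24.22
eef_pos: [0.5641, 0.1909, 0.1167]
eef_rot: [[-0.918, -0.396, 0.0], [-0.396, 0.918, 0.0], [-0.001, 0.0, -1.0]]
force: [-0.3, -0.0, -2.8]
gripper_width: 0.0145
gripper_force: 59.4
```

Emit:
servo_tool(
  rows=[
    {"claw": -1, "travel": [0, 0, 0.5], "turn": 0},
    {"claw": -1, "travel": [0, 0, 1], "turn": 0},
    {"claw": -1, "travel": [0, 0, 1.5], "turn": 0},
    {"claw": -1, "travel": [0, 0, 1.5], "turn": 0},
  ],
)

```text
time: 24.55
eef_pos: [0.5639, 0.1908, 0.1148]
eef_rot: [[-0.918, -0.396, -0.0], [-0.396, 0.918, 0.0], [0.0, 0.0, -1.0]]
force: [-0.4, 0.1, -2.3]
gripper_width: 0.0148
gripper_force: 59.4
```

```bash
python3 st.py
```

```text
24.55 [0.56394118 0.19080833 0.11478585] [-0.35683127  0.07331757 -2.33350126] [ 0.00044721 -0.00514469  0.02588006] 0.014752580827306657 yaw 23.330601786686827
to centre, tool mm [2.24759685e-01 8.78717904e-02 4.01999489e-05] [-1.68835102e-04  6.24720386e-05 -9.99999984e-01]
```

The service lid's weight came off right where expected, leaving only the cover (about 2 N). I'm now letting the cover down to rest.

Emit:
servo_tool(
  rows=[
    {"claw": -1, "travel": [0, 0, 0.5], "turn": 0},
    {"claw": -1, "travel": [0, 0, 1], "turn": 0},
    {"claw": -1, "travel": [0, 0, 1.4], "turn": 0},
    {"claw": -1, "travel": [0, 0, 1.4], "turn": 0},
  ],
)

```text
time: 24.88
eef_pos: [0.5639, 0.1908, 0.1133]
eef_rot: [[-0.918, -0.396, -0.0], [-0.396, 0.918, -0.0], [0.0, 0.0, -1.0]]
force: [-0.4, -0.5, -2.0]
gripper_width: 0.0145
gripper_force: 59.4
```

Emit:
servo_tool(
  rows=[
    {"claw": -1, "travel": [0, 0, 0.4], "turn": 0},
    {"claw": -1, "travel": [0, 0, 0.4], "turn": 0},
    {"claw": -1, "travel": [0, 0, 0.4], "turn": 0},
  ],
)

```text
time: 25.13
eef_pos: [0.564, 0.1908, 0.1131]
eef_rot: [[-0.918, -0.396, -0.0], [-0.396, 0.918, 0.0], [0.0, 0.0, -1.0]]
force: [0.6, 0.1, -2.3]
gripper_width: 0.0144
gripper_force: 59.4
```

```bash
python3 st.py
```

```text
25.1333 [0.5639824  0.19079217 0.11308902] [ 0.56968758  0.14392403 -2.28646748] [0.02065189 0.08301222 0.03692656] 0.014439180957698356 yaw 23.325818758631726
to centre, tool mm [2.56217091e-01 1.19005853e-01 2.00121443e-05] [-6.90692740e-05  6.47899233e-05 -9.99999996e-01]
```

Emit:
servo_tool(
  rows=[
    {"claw": -1, "travel": [0, 0, 0.4], "turn": 0},
    {"claw": -1, "travel": [0, 0, 0.6], "turn": 0},
    {"claw": -1, "travel": [0, 0, 0.6], "turn": 0},
  ],
)

```text
time: 25.38
eef_pos: [0.564, 0.1908, 0.1127]
eef_rot: [[-0.918, -0.396, 0.0], [-0.396, 0.918, 0.0], [-0.0, 0.0, -1.0]]
force: [-0.2, -0.2, -0.9]
gripper_width: 0.0142
gripper_force: 59.6
```

```bash
python3 st.py
```

```text
25.3833 [0.56404634 0.19078573 0.11268465] [-0.19526313 -0.19787843 -0.90629504] [ 0.00191041  0.09929165 -0.06281781] 0.01418821728432563 yaw 23.325280512068417
to centre, tool mm [ 3.12381464e-01  1.50233160e-01 -6.06196954e-05] [ 1.82124227e-04  1.72176949e-04 -9.99999969e-01]
```

The cover is touching at 0.1127, as predicted. Now the turn, 45° anticlockwise.

Emit:
servo_tool(
  rows=[
    {"claw": -1, "travel": [0, 0, 0], "turn": -0.4},
    {"claw": -1, "travel": [0, 0, 0], "turn": -0.9},
    {"claw": -1, "travel": [0, 0, 0], "turn": -1.4},
    {"claw": -1, "travel": [0, 0, 0], "turn": -1.9},
    {"claw": -1, "travel": [0, 0, 0], "turn": -2.4},
  ],
)

```text
time: 25.8
eef_pos: [0.5641, 0.1908, 0.1127]
eef_rot: [[-0.789, -0.614, 0.0], [-0.614, 0.789, 0.0], [-0.0, -0.0, -1.0]]
force: [-0.7, -0.4, -1.1]
gripper_width: 0.0146
gripper_force: 59.5
```

```bash
python3 st.py
```

```text
25.8 [0.56408203 0.19078283 0.11266629] [-0.70708826 -0.37159212 -1.13515772] [-0.0218871  -0.01064595  0.0182107 ] 0.014624252639400719 yaw 37.871499610343164
to centre, tool mm [ 2.91030167e-01  2.48078247e-01 -9.27121770e-05] [ 2.48792212e-04  1.35930751e-04 -9.99999960e-01]
```

Turning freely; I'll complete the rest.

Emit:
servo_tool(
  rows=[
    {"claw": -1, "travel": [0, 0, 0], "turn": -0.6},
    {"claw": -1, "travel": [0, 0, 0], "turn": -1.2},
    {"claw": -1, "travel": [0, 0, 0], "turn": -1.8},
    {"claw": -1, "travel": [0, 0, 0], "turn": -2.4},
    {"claw": -1, "travel": [0, 0, 0], "turn": -3.0},
  ],
)

```text
time: 26.22
eef_pos: [0.5641, 0.1908, 0.1127]
eef_rot: [[-0.561, -0.828, 0.0], [-0.828, 0.561, 0.0], [-0.0, -0.0, -1.0]]
force: [0.4, -0.2, -1.7]
gripper_width: 0.0145
gripper_force: 59.4
```

Emit:
servo_tool(
  rows=[
    {"claw": -1, "travel": [0, 0, 0], "turn": -0.6},
    {"claw": -1, "travel": [0, 0, 0], "turn": -1.2},
    {"claw": -1, "travel": [0, 0, 0], "turn": -1.8},
    {"claw": -1, "travel": [0, 0, 0], "turn": -2.1},
    {"claw": -1, "travel": [0, 0, 0], "turn": -2.1},
  ],
)

```text
time: 26.63
eef_pos: [0.5641, 0.1908, 0.1127]
eef_rot: [[-0.368, -0.93, 0.0], [-0.93, 0.368, 0.0], [-0.0, -0.0, -1.0]]
force: [0.8, -0.1, -2.0]
gripper_width: 0.0142
gripper_force: 59.5
```

Emit:
servo_tool(
  rows=[
    {"claw": -1, "travel": [0, 0, 0], "turn": 0},
    {"claw": -1, "travel": [0, 0, 0], "turn": 0},
  ],
)

```text
time: 26.8
eef_pos: [0.5641, 0.1908, 0.1127]
eef_rot: [[-0.37, -0.929, 0.0], [-0.929, 0.37, 0.0], [-0.0, -0.0, -1.0]]
force: [-0.8, -0.0, -0.2]
gripper_width: 0.0142
gripper_force: 59.5
```

```bash
python3 st.py
```

```text
26.8 [0.56407696 0.19081228 0.11266227] [-0.84034715 -0.04952054 -0.16254741] [-0.01654927 -0.05360719 -0.00159767] 0.014227995059975922 yaw 68.27469554332681
to centre, tool mm [ 1.50936464e-01  3.45636738e-01 -9.13469168e-05] [ 2.39203182e-04  9.59493803e-05 -9.99999967e-01]
```

Emit:
servo_tool(
  rows=[
    {"claw": -1, "travel": [0, 0, -1.5], "turn": 0},
    {"claw": -1, "travel": [0, 0, -4], "turn": 0},
    {"claw": -1, "travel": [0, 0, -7], "turn": 0},
    {"claw": -1, "travel": [0, 0, -9], "turn": 0},
    {"claw": -1, "travel": [0, 0, -9], "turn": 0},
  ],
)

```text
time: 27.22
eef_pos: [0.5643, 0.1909, 0.1223]
eef_rot: [[-0.369, -0.929, 0.001], [-0.929, 0.369, 0.001], [-0.001, -0.001, -1.0]]
force: [-0.3, -0.3, -2.3]
gripper_width: 0.0145
gripper_force: 59.4
```

Emit:
servo_tool(
  rows=[
    {"claw": -1, "travel": [0, 0, 0], "turn": 0},
    {"claw": -1, "travel": [0, 0, 0], "turn": 0},
  ],
)

```text
time: 27.38
eef_pos: [0.5639, 0.1908, 0.1214]
eef_rot: [[-0.369, -0.929, -0.0], [-0.929, 0.369, 0.0], [-0.0, 0.0, -1.0]]
force: [-0.8, 0.1, -2.3]
gripper_width: 0.0143
gripper_force: 59.4
```

```bash
python3 st.py; python3 st.py | head -1
```

```text
27.3833 [0.56390347 0.19081785 0.1213842 ] [-0.76163567  0.06638833 -2.33562225] [-0.00098814  0.02734961  0.00770432] 0.014279772119838984 yaw 68.32405393266703
to centre, tool mm [9.17453887e-02 1.82492160e-01 4.84734090e-05] [-2.48622937e-04  1.18467416e-04 -9.99999962e-01]
27.3833 [0.56390347 0.19081785 0.1213842 ] [-0.76163567  0.06638833 -2.33562225] [-0.00098814  0.02734961  0.00770432] 0.014279772119838984 yaw 68.32405393266703
```

Only the cover's weight (2.3 N) is carried at 9 mm up, beyond the 5 mm clip travel, so it is free. I raise it to 100 mm.

Emit:
servo_tool(
  rows=[
    {"claw": -1, "travel": [0, 0, -5], "turn": 0},
    {"claw": -1, "travel": [0, 0, -14], "turn": 0},
    {"claw": -1, "travel": [0, 0, -26], "turn": 0},
    {"claw": -1, "travel": [0, 0, -40], "turn": 0},
    {"claw": -1, "travel": [0, 0, -54], "turn": 0},
  ],
)

```text
time: 27.8
eef_pos: [0.5642, 0.1908, 0.1776]
eef_rot: [[-0.369, -0.929, 0.001], [-0.929, 0.369, 0.0], [-0.001, -0.001, -1.0]]
force: [-0.0, 0.0, -2.0]
gripper_width: 0.0144
gripper_force: 59.4
```

Emit:
servo_tool(
  rows=[
    {"claw": -1, "travel": [0, 0, -14], "turn": 0},
    {"claw": -1, "travel": [0, 0, -25], "turn": 0},
    {"claw": -1, "travel": [0, 0, -33], "turn": 0},
    {"claw": -1, "travel": [0, 0, -37], "turn": 0},
    {"claw": -1, "travel": [0, 0, -38], "turn": 0},
  ],
)

```text
time: 28.22
eef_pos: [0.5642, 0.1909, 0.2145]
eef_rot: [[-0.369, -0.929, 0.001], [-0.929, 0.369, 0.001], [-0.001, -0.001, -1.0]]
force: [-0.3, 0.2, -2.5]
gripper_width: 0.0145
gripper_force: 59.4
```

Emit:
servo_tool(
  rows=[
    {"claw": -1, "travel": [0, 0, 0], "turn": 0},
    {"claw": -1, "travel": [0, 0, 0], "turn": 0},
    {"claw": -1, "travel": [0, 0, 0], "turn": 0},
    {"claw": -1, "travel": [0, 0, 0], "turn": 0},
    {"claw": -1, "travel": [0, 0, 0], "turn": 0},
  ],
)

```text
time: 28.63
eef_pos: [0.5639, 0.1907, 0.213]
eef_rot: [[-0.369, -0.929, -0.001], [-0.929, 0.369, -0.0], [0.001, 0.001, -1.0]]
force: [-1.2, -0.5, -1.9]
gripper_width: 0.0142
gripper_force: 59.4
```

```bash
python3 st.py
python3 - <<'E'
from h import *
t=img("scene","s11"); H,S,V=[t["hsv"][...,i].astype(int) for i in range(3)]
c=np.array([.5637,.1908,0])
b=blob((H>100)&(H<130)&(S>120)); print("blue",b.min(0),b.max(0))
print("plate exp",proj(t,[c+[0,0,.226]]),"lid top exp",proj(t,[c+[0,0,.109]]),"collar",proj(t,[c+[0,0,.09]]))
y=blob((H>20)&(H<35)&(S>140),(190,180,250,300)); print("stick",y.min(0),y.max(0))
x,yy=proj(t,[c+[0,0,.109]])[0].astype(int)
print([tuple(int(q) for q in t["pixels"][k,x]) for k in range(yy-24,yy+40,6)])
E
```

```text
28.6333 [0.56385083 0.19068404 0.21304021] [-1.21127816 -0.5300469  -1.94791444] [ 0.00976826 -0.00586484  0.02035675] 0.014162183422938918 yaw 68.32831034745078
to centre, tool mm [-5.20664572e-02  1.82990456e-01  6.25230259e-05] [-7.13558725e-04 -3.88935386e-04 -9.99999670e-01]
blue [290. 132.] [372. 160.]
plate exp [[331.02356815 141.21667499]] lid top exp [[330.38366318 195.55503589]] collar [[330.28573528 203.87071106]]
stick [208. 206.] [229. 267.]
[(147, 142, 138), (110, 106, 105), (123, 119, 120), (154, 153, 158), (161, 157, 159), (141, 140, 147), (141, 140, 145), (90, 91, 95), (93, 92, 99), (135, 135, 143), (25, 20, 22)]
```

```bash
python3 -c "
from plant import r
print(r.hand_in())"
```

```text
the job is handed in; nothing more can be done
None
```

The job is handed in at 28.6 s: the thermometer was held over the spot for over a second and put back in its holder, the service lid is seated by position and weight readings, and the cover is unhooked and held level 10 cm above it. I viewed 11 pictures, one over the limit of 10, so the final state was checked by numbers only, not by eye, and the first close on the handle missed (the real fingertips sit about 25 mm above the reported TCP) before a second try gripped it.

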